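Load the dog's timed feeder with the scoop

TASK

Load the dog's timed feeder: first gather every bone biscuit from the counter onto the blade of the steel scoop while it lies on its blue-grey mat, then take the scoop to the feeder, press the edge of its blade on the rim of the brown dish and, keeping it pressed there, tip it until all the biscuits have slid into the dish (if some missed, gather them and scrape again), and lay the scoop back flat on its mat. Then lay the lid in the dish's mouth and press it down fully home, flush with the rim, and last reach into the dial well and turn the dial clockwise until its white pointer lines up with the red mark. Leave the other things on the counter where they are, and let go of everything at the end.

Things in the scene. Friction and masses are not known exactly. Their poses are not given: they have to be found in the camera images.
- feeder: timed pet feeder, fixed, 196 (its x) x 250 mm; origin on the counter, z up. Its +y end is the brown open dish, y from -8 to 138 mm, rim 95 mm above the counter, walls 8 mm thick, mouth 180 (x) x 130 mm (y), floor 15 mm above the counter. Its -y end is a grey-green block 110 mm high (y from -110 to -8 mm) with the dial well in it. The outer +y wall of the dish is the free side for scraping.
- dish (a point): centre of the dish's mouth at rim height (feeder x 0, y 65, z 95 mm), axes as the feeder's
- seal (a joint): four black rubber lugs, 16 x 18 mm, 8 mm thick, moving together, inside the four corners of the dish's mouth (146 mm clear between them along x, 92 mm along y); the lid rests on them. 0: up, their top 7 mm below the rim, so that the lid stands 7 mm proud; 0.007 m: pushed fully down, the lid flush with the rim and its underside 14 mm below it, so no biscuit may stick up higher. They slide stiffly (about 6 N, against 1.6 N of the lid's weight) and stay where they are left.
- dial (a joint): timer dial, rad, grows clockwise seen from above, range 0 to 2.4, starts at 0 to 0.35; the red mark is at 1.2. At 0 its bar lies along the feeder's x with the white pointer end towards the feeder's -x. Turns with about 0.05 N m and stays.
- dial_grip (a point): point on the dial's axis at the height to grip (97 mm above the counter), axes as the feeder's. The dial is a bar 50 long x 12 wide, top 107 mm and foot 77 mm above the counter, on a disc of radius 26 mm, in a square well 86 x 86 mm whose floor is 73 mm and whose rim is 110 mm above the counter
- lid_grip (a point): grey-green lid, a plate 168 (x) x 118 (y) x 14 mm with a black upright bar on it, 70 (along x) x 16 (y) mm and 30 mm high; the point is half-way up the bar, 29 mm above the lid's underside; z up; 0.16 kg. Fits the dish's mouth either way round with 6 mm play each side
- mat: blue-grey mat, fixed, 230 (x) x 160 x 4 mm, origin under its centre; the scoop lies on it with the centre of its blade about 35 mm towards the mat's +x from the mat's centre and its own x along the mat's x
- blade (a point): flat steel scoop, 0.24 kg: centre of the upper face of its blade, which is 160 (x) x 120 (y) x 3 mm; x points to the open front edge (80 mm away), z up out of the blade. A back wall 33 mm high stands at x = -79 mm, side lips 9 mm high (over the underside) run along y = +-59 mm except for the last 27 mm before the front edge
- scoop_edge (a point): middle of the blade's front edge, at its underside; axes as the blade's
- scoop_grip (a point): place to grip the scoop's wooden handle, a level bar along x 20 wide x 24 high x 110 mm long (blade x from -188 to -78 mm); the point is its mid-height, 45 mm above the blade's underside, at blade x = -110 mm; axes as the blade's
- biscuit1 (a point): hard bone-shaped brown dog biscuit, 62 long x 34 wide at the knuckled ends x 16 mm thick, straight waist 22 mm wide and 30 mm long (grip there); the point is its centre, x along its length, z up. Slippery: slides on the steel blade (and on the glazed dish) once that is tipped by about 0.35 to 0.4 rad. Three or four of the biscuits are present, lying flat on the counter.
- biscuit2 (a point): hard bone-shaped brown dog biscuit, 62 long x 34 wide at the knuckled ends x 16 mm thick, straight waist 22 mm wide and 30 mm long (grip there); the point is its centre, x along its length, z up. Slippery: slides on the steel blade (and on the glazed dish) once that is tipped by about 0.35 to 0.4 rad. Three or four of the biscuits are present, lying flat on the counter.
- biscuit3 (a point): hard bone-shaped brown dog biscuit, 62 long x 34 wide at the knuckled ends x 16 mm thick, straight waist 22 mm wide and 30 mm long (grip there); the point is its centre, x along its length, z up. Slippery: slides on the steel blade (and on the glazed dish) once that is tipped by about 0.35 to 0.4 rad. Three or four of the biscuits are present, lying flat on the counter.
- biscuit4 (a point): hard bone-shaped brown dog biscuit, 62 long x 34 wide at the knuckled ends x 16 mm thick, straight waist 22 mm wide and 30 mm long (grip there); the point is its centre, x along its length, z up. Slippery: slides on the steel blade (and on the glazed dish) once that is tipped by about 0.35 to 0.4 rad. Three or four of the biscuits are present, lying flat on the counter.
- clipstand: brushed chrome stand with a round 90 mm foot and a spring clip on a post, 185 mm tall in all (a bystander; origin under its centre)
- lintroller: lint roller lying down, white roll 100 mm long and 44 mm thick, green plastic handle (a bystander; origin under its centre)
- mug: blue mug, 85 mm tall (a bystander; origin under its centre)
- sprayjar: white plastic bottle, 160 mm tall (a bystander; origin under its centre)
- scoop: the same scoop; origin under the centre of its blade, at the underside
- lid: the same lid; origin under its centre
Not all that is in view belongs to the job. Leave any turquoise or yellow look-alike of the part that bears biscuit1 alone.

How it is judged:
On the way, in this order (a step that is already met when the one before it is completed fails the run):
1. every biscuit present lies on the scoop's blade (x of biscuit1 in the frame of blade between -0.088 and 0.088 m and y of biscuit1 in the frame of blade between -0.068 and 0.068 m and z of biscuit1 in the frame of blade between 0 and 0.045 m and x of biscuit2 in the frame of blade between -0.088 and 0.088 m and y of biscuit2 in the frame of blade between -0.068 and 0.068 m and z of biscuit2 in the frame of blade between 0 and 0.045 m and x of biscuit3 in the frame of blade between -0.088 and 0.088 m and y of biscuit3 in the frame of blade between -0.068 and 0.068 m and z of biscuit3 in the frame of blade between 0 and 0.045 m and x of biscuit4 in the frame of blade between -0.088 and 0.088 m and y of biscuit4 in the frame of blade between -0.068 and 0.068 m and z of biscuit4 in the frame of blade between 0 and 0.045 m), for 0.2 s.
2. the scoop, tipped forward by more than 0.35 rad, presses on the feeder with more than 0.5 N at the dish, and every biscuit is in the dish (contact force between scoop and feeder above 0.5 N and angle between blade's own z axis and vertical above 0.35 rad and distance between scoop_edge and dish below 0.12 m and x of biscuit1 in the frame of dish between -0.09 and 0.09 m and y of biscuit1 in the frame of dish between -0.065 and 0.065 m and z of each of biscuit1, biscuit2, biscuit3, biscuit4 in the frame of dish below -0.012 m and x of biscuit2 in the frame of dish between -0.09 and 0.09 m and y of biscuit2 in the frame of dish between -0.065 and 0.065 m and x of biscuit3 in the frame of dish between -0.09 and 0.09 m and y of biscuit3 in the frame of dish between -0.065 and 0.065 m and x of biscuit4 in the frame of dish between -0.09 and 0.09 m and y of biscuit4 in the frame of dish between -0.065 and 0.065 m), for 0.1 s.
3. the scoop lies flat on its mat again (x of blade in the frame of mat between -0.085 and 0.085 m and y of blade in the frame of mat between -0.05 and 0.05 m and angle between blade's own z axis and vertical below 0.08 rad and z of blade in the frame of mat below 0.014 m and linear speed of scoop below 0.03 m/s and contact force between the fingers and scoop below 0.1 N), for 0.2 s.
4. the lid is pressed home in the dish's mouth, flush with the rim (x of lid_grip in the frame of dish between -0.01 and 0.01 m and y of lid_grip in the frame of dish between -0.01 and 0.01 m and z of lid_grip in the frame of dish below 0.0185 m and angle between lid_grip's own z axis and vertical below 0.04 rad and value of joint seal above 0.005 m), for 0.2 s.
5. the dial's pointer is at the red mark (value of joint dial between 1.08 and 1.32 rad), for 0.2 s.
At the end, for the whole second after the job is handed in: biscuits in the dish, centres 12 mm or more below the rim; lid within 10 mm of the mouth's centre, level to 0.04 rad, top at most 3.5 mm over the rim, seal over 5 mm down; dial within 0.12 rad of 1.2; scoop flat on its mat, blade centre within 85 mm along, 50 mm across; all at rest (all of step 4 and all of step 5 and x of biscuit1 in the frame of dish between -0.09 and 0.09 m and y of biscuit1 in the frame of dish between -0.065 and 0.065 m and z of each of biscuit1, biscuit2, biscuit3, biscuit4 in the frame of dish below -0.012 m and x of biscuit2 in the frame of dish between -0.09 and 0.09 m and y of biscuit2 in the frame of dish between -0.065 and 0.065 m and x of biscuit3 in the frame of dish between -0.09 and 0.09 m and y of biscuit3 in the frame of dish between -0.065 and 0.065 m and x of biscuit4 in the frame of dish between -0.09 and 0.09 m and y of biscuit4 in the frame of dish between -0.065 and 0.065 m and x of blade in the frame of mat between -0.085 and 0.085 m and y of blade in the frame of mat between -0.05 and 0.05 m and angle between blade's own z axis and vertical below 0.08 rad and z of blade in the frame of mat below 0.014 m and linear speed of each of scoop, lid below 0.03 m/s); the robot touches nothing.
It fails at once if a bystander (stand, roller, mug, bottle) is moved by more than 30 mm (distance of any of clipstand, lintroller, mug, sprayjar from where it was at the start of the episode above 0.03 m).
Of bone1, bone2, bone3, bone4 only 3 to 4 are there at a start; the rules pass over those that are not, and their reading is None.
At some moment in a run one of lid, bone1, bone2, bone3, bone4 may be knocked a few centimetres aside while the robot is not near it.
It also fails if it takes over 208 s, if anything falls off the work surface, if the arm or the gripper's body presses on something with over 40 N, if the wrist force passes 120 N, or if a joint passes its speed limit or range.

ROBOT

A 6-joint arm with a two-finger parallel gripper is mounted at the origin on the work surface. World frame = base frame: x ahead of the robot, y to its left, z up, the work surface at z = 0. Lengths are in m, angles in rad, forces in N, time in s.
With the tool pointing down it reaches from about 0.275 to 0.75 m from the base axis. Payload 10.2 kg.
Tool frame: the origin (TCP) lies at the very end of the fingers, on their centre line; the grasp point (between the pads) lies 19 mm behind it; z points along the fingers, y is the direction in which the jaws open and shut (so a half turn about z gives the same grasp; the last joint's range is limited). The gripper opens to 88 mm and grips with 3 to 60 N. Pads are 18 mm wide; open, the fingers measure 123 mm over their backs; the gripper's body (75 mm by 187 mm) begins 45 mm behind the grasp point.
Start: joints at [-1.371, 0.313, 1.498, -0, 1.331, -0.223], TCP at [0.215, -0.479, 0.239] pointing down, gripper open.
Joint ranges: [-2.94, 2.94], [-0.97, 2.17], [0.19, 2.56], [-1.23, 4.37], [0.02, 3.11], [-2.88, 2.88]. Speed limits (rad/s): [2.39, 2.39, 3.01, 3.14, 3.14, 3.14].

INTERFACE

Orientations are given as a rotation vector (axis times angle).
In Python, from cell import state, snapshot, job_done, masks_of gives the robot as it stands. The module is installed in compiled form; this text tells all that it offers.
- The arm moves only by the shell command python3 -m pendant 'ROWS'. ROWS is JSON, a list of rows, each a list of 5 numbers: the opening, from 0 (shut) to 1 (fully open), then the shift along the world's x, y, z in mm, then the turn about the world's z in rad. In form: [[grip, tx, ty, tz, turn], ...]. A call has exactly 8 rows; each row is the pose to reach, as a shift and turn from the pose commanded when the call began; what a row does not reach only later rows make up. A row lasts 1/12 s, in which the tool goes at most 41.7 mm and 7.16 degrees, less where a joint would pass 70% of its speed; a pose out of reach is approached as far as the arm can. A call with a gripper value outside its range is refused whole. The fingers move at their own pace and stop on an object; the grip force is fixed at half the most. Time passes only in rows, so rows that repeat a pose let the fingers close, or fill a call up. It gives the time, the measured TCP pose, the force and the opening at its end, in the units of the state.
- state(): the state, without advancing time (a new reading comes with each control period).
- snapshot(name): name is "scene" or "side" or "wrist"; returns a dict with "color" (400x640x3 uint8, blue, green, red), "range_z" (400x640 float32, m along the optical axis (not along the pixel's ray), 0 where there is no reading), "fx", "fy", "cx", "cy" (pixels), "k1" (the pictures are not rectified: a ray, as slopes to the right and down, at radius r is drawn at 1 + k1 r^2 times it, then the intrinsics apply), "rvec" (rotation vector, rad) and "tvec" (3), from world to camera coordinates, as OpenCV has them. Camera axes: x right, y down, z forward; pixel columns grow to the right and rows downward; lengths in m; the calibration is good to about 2 mm. A picture is of the moment at which its call begins.
- job_done(): hands the job in, once; it reports no verdict.
Trained networks look in a picture, given as the dict that the camera call returned (one of the last four; its "shot" number tells which), for a name from the list of things; names that differ only in an ending like _2 or _b are one class to them, and where a whole thing is asked for, a point or a joint stands for the part that bears it (a point fixed in the world has none). Each returns a list of dicts, best first, with "score" (0 to 1); they miss things now and then, are a little off and sometimes report something else, mostly with a low value. They report only what shows in the picture. A call takes as long as a camera call. They do not tell look-alikes from the thing itself.
- masks_of(picture, thing): "region" (400x640 bool, what is visible of it) and "bbox" ([left, top, right, bottom] in pixels, round what is visible of it).
The state is a dict: "time_s": time; "joint_positions": joint angles; "joint_vel": joint speeds; "joint_efforts": joint torques, N m; "eef_pos": TCP position; "eef_rot": TCP orientation; "force": force on the tool from outside, world axes, zero at the start; "torque": the same for the moment, N m; "opening": finger opening in m.
Only numpy, scipy, OpenCV 4.12 (cv2) and the standard library are available. Lean on these libraries where they do the work, as an engineer would, in place of code of your own. Each camera call takes 0.05 s, during which the arm holds its last target.

## Working session

There is one attempt and no reset: what is moved stays moved. The work goes in short steps, Python scripts to look and compute and a shell command to move; the robot and the scene stay as the last step left them, time stands still between calls to the robot, and variables do not carry over. Pictures are saved under pics/ and viewed, and the job is handed in when it is done.

```bash
mkdir -p pics
cat > h.py <<'E'
import numpy as np, cv2
from cell import state, snapshot, job_done, masks_of
def save(p,n): cv2.imwrite('pics/'+n+'.png',p['color'])
def cam(p):
    R=cv2.Rodrigues(np.array(p['rvec'],float))[0]; t=np.array(p['tvec'],float); return R,t
def rays(p):
    h,w=p['range_z'].shape
    u,v=np.meshgrid(np.arange(w),np.arange(h))
    xd=(u-p['cx'])/p['fx']; yd=(v-p['cy'])/p['fy']
    x,y=xd.copy(),yd.copy()
    for _ in range(20):
        f=1+p['k1']*(x*x+y*y); x=xd/f; y=yd/f
    return np.stack([x,y,np.ones_like(x)],-1)
def cloud(p):
    R,t=cam(p); X=rays(p)*p['range_z'][...,None]
    W=(X-t)@R; W[p['range_z']<=0]=np.nan; return W
def onplane(p,u,v,z):
    R,t=cam(p); d=rays(p)[int(v),int(u)]@R; o=-t@R
    return o+d*(z-o[2])/d[2]
def project(p,P):
    R,t=cam(p); X=np.atleast_2d(P)@R.T+t; a=X[:,:2]/X[:,2:]
    f=1+p['k1']*(a**2).sum(1,keepdims=True)
    return a*f*[p['fx'],p['fy']]+[p['cx'],p['cy']]
def st():
    s=state(); 
    R=cv2.Rodrigues(np.array(s['eef_rot'],float))[0]
    print('t',round(s['time_s'],2),'tcp',np.round(np.array(s['eef_pos'])*1000,1),'yaxis deg',round(np.degrees(np.arctan2(R[1,1],R[0,1])),1),'zdir',np.round(R[:,2],3),'F',np.round(s['force'],1),'T',np.round(s['torque'],2),'open',round(s['opening']*1000,1),'q',np.round(s['joint_positions'],2)); return s
def rect(W,m,zlo=-9,zhi=9):
    P=W[m]; P=P[~np.isnan(P[:,0])]; P=P[(P[:,2]>zlo)&(P[:,2]<zhi)]
    r=cv2.minAreaRect((P[:,:2]*1000).astype(np.float32)); return P,r
E
python3 - <<'E'
from h import *
for n in ['scene','side','wrist']:
    p=snapshot(n); save(p,n+'0'); R,t=cam(p); print(n,'cam pos',-R.T@t,'fwd',R[2])
    for o in ['feeder','dial','lid','mat','scoop','biscuit1','clipstand','lintroller','mug','sprayjar']:
        W=cloud(p)
        for r in masks_of(p,o):
            if r['score']<.2: continue
            q=W[r['region']]; q=q[~np.isnan(q[:,0])]
            print(n,o,round(r['score'],2),np.round(r['bbox']),np.round(np.median(q,0)*1000) if len(q) else None, np.round(np.percentile(q[:,2],98)*1000) if len(q) else None)
st()
E
```

```text
scene cam pos [1.23574516 0.32939358 0.65498091] fwd [-0.68828106 -0.3678813  -0.62524598]
scene feeder 0.96 [211. 126. 322. 207.] [ 518. -251.   70.] 110.0
scene dial 0.42 [237. 142. 255. 159.] [ 492. -316.   99.] 109.0
scene lid 0.69 [441. 202. 501. 258.] [446. 345.  13.] 43.0
scene mat 0.91 [318. 183. 410. 234.] [502. 130.   3.] 5.0
scene mat 0.26 [214. 127. 320. 210.] [ 516. -251.   69.] 110.0
scene scoop 0.75 [323. 181. 425. 220.] [461.  49.   7.] 60.0
scene biscuit1 0.82 [328. 228. 342. 252.] [640.  51.  14.] 17.0
scene biscuit1 0.71 [293. 220. 317. 230.] [625. -48.  14.] 17.0
scene biscuit1 0.61 [396. 269. 425. 285.] [676. 252.  14.] 17.0
scene biscuit1 0.57 [439. 259. 460. 288.] [611. 330.  14.] 17.0
scene biscuit1 0.56 [362. 241. 386. 263.] [636. 150.  14.] 17.0
scene clipstand 0.75 [205. 170. 242. 243.] [ 728. -223.   10.] 164.0
scene lintroller 0.92 [302. 260. 396. 314.] [770. 172.  32.] 44.0
scene lintroller 0.61 [325. 227. 342. 249.] [634.  50.  14.] 17.0
scene mug 0.95 [236. 217. 281. 256.] [747. -86.  60.] 85.0
scene sprayjar 0.96 [173. 144. 202. 196.] [ 662. -401.   8
[... 596 characters left out ...]

side biscuit1 0.69 [324. 214. 347. 226.] [618. -53.  13.] 21.0
side biscuit1 0.59 [284. 180. 304. 189.] [628. 145.  15.] 20.0
side biscuit1 0.56 [277. 159. 295. 170.] [665. 246.  15.] 21.0
side clipstand 0.82 [384. 202. 414. 249.] [ 720. -228.   11.] 166.0
side clipstand 0.25 [308. 193. 324. 212.] [623.  43.  14.] 20.0
side mug 0.64 [358. 186. 393. 218.] [736. -95.  51.] 86.0
side sprayjar 0.98 [420. 264. 446. 305.] [ 629. -425.   97.] 160.0
wrist cam pos [ 0.28507369 -0.44783594  0.38449131] fwd [-0.26689419 -0.11927168 -0.95631677]
t 1.65 tcp [ 215.4 -478.8  238.7] yaxis deg -65.8 zdir [-0.  0. -1.] F [ 0.3 -0.4 -0.1] T [-0.05 -0.   -0.02] open 88.2 q [-1.37  0.31  1.5  -0.    1.33 -0.22]
```

Run:
```python
import cv2
a=cv2.imread('pics/scene0.png'); cv2.imwrite('pics/scene0z.png',cv2.resize(a[110:330,160:540],None,fx=2.1,fy=2.1,interpolation=cv2.INTER_CUBIC))
a=cv2.imread('pics/side0.png'); cv2.imwrite('pics/side0z.png',cv2.resize(a[130:330,180:460],None,fx=2.8,fy=2.8,interpolation=cv2.INTER_CUBIC))
```

```text
(no output)
```

View pics/scene0z.png

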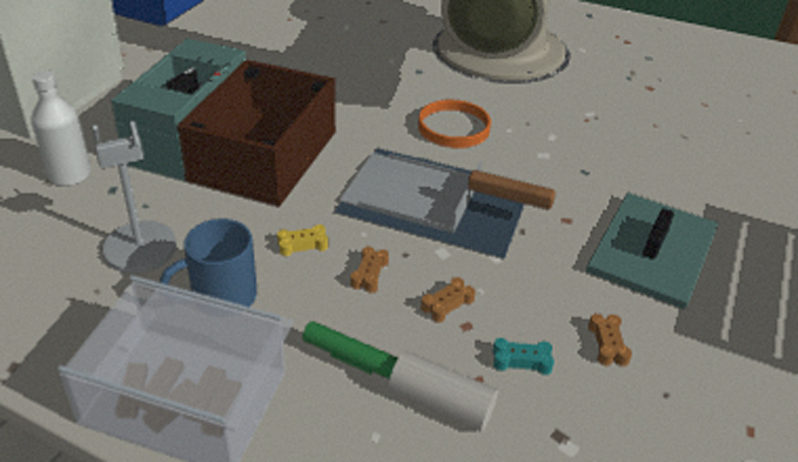

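View pics/side0z.png

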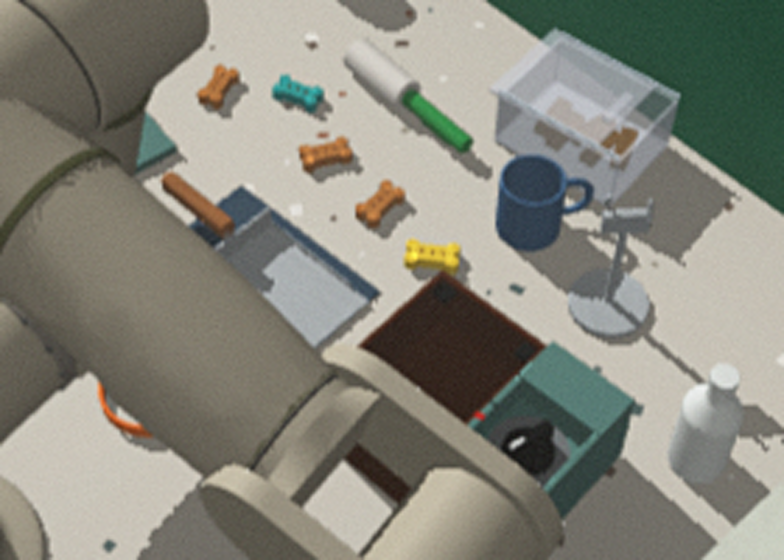

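Run:
```python
from h import *
p=snapshot('scene'); W=cloud(p); hsv=cv2.cvtColor(p['color'],cv2.COLOR_BGR2HSV)
def rep(n,P):
    P=P[~np.isnan(P[:,0])]; r=cv2.minAreaRect((P[:,:2]*1000).astype(np.float32)); print(n,len(P),'c',np.round(r[0],1),'size',np.round(r[1],1),'ang',round(r[2],1),'zmed',np.round(np.median(P[:,2])*1000,1)); print('   ',np.round(cv2.boxPoints(r)).tolist())
for r in masks_of(p,'biscuit1'):
    m=r['region']; print('hue',np.median(hsv[m],0)); P=W[m]; rep('bis',P[(P[:,2]>.008)&(P[:,2]<.02)])
m=masks_of(p,'feeder')[0]['region']; P=W[m]
rep('rim95',P[(P[:,2]>.09)&(P[:,2]<.099)]); rep('rim110',P[(P[:,2]>.105)&(P[:,2]<.114)])
m=masks_of(p,'scoop')[0]['region']; P=W[m]
rep('handle',P[(P[:,2]>.05)]); rep('blade',P[(P[:,2]>.002)&(P[:,2]<.012)])
m=masks_of(p,'lid')[0]['region']; P=W[m]
rep('lidbar',P[(P[:,2]>.038)]); rep('lidplate',P[(P[:,2]>.010)&(P[:,2]<.018)])
m=masks_of(p,'mat')[0]['region']; P=W[m]; rep('mat',P[(P[:,2]<.008)])
```

```text
hue [ 15. 147. 125.]
bis 271 c [605.2 328.6] size [61.6 32.6] ang 25.2 zmed 14.4
    [[570.0, 330.0], [584.0, 301.0], [640.0, 327.0], [626.0, 356.0]]
hue [ 89. 159. 111.]
bis 282 c [671.9 251.9] size [33.7 59.5] ang 22.2 zmed 14.4
    [[645.0, 273.0], [668.0, 218.0], [699.0, 231.0], [676.0, 286.0]]
hue [ 24. 167. 160.]
bis 198 c [622.8 -49.5] size [36.  59.8] ang 36.9 zmed 14.5
    [[590.0, -36.0], [626.0, -84.0], [655.0, -63.0], [619.0, -15.0]]
hue [ 15. 148. 128.]
bis 217 c [633.  151.1] size [28.8 59.8] ang 66.3 zmed 15.0
    [[600.0, 150.0], [655.0, 126.0], [666.0, 152.0], [611.0, 176.0]]
hue [ 15. 147. 127.]
bis 189 c [629.7  48.3] size [60.5 31.6] ang 9.7 zmed 14.7
    [[597.0, 59.0], [602.0, 28.0], [662.0, 38.0], [657.0, 69.0]]
rim95 723 c [ 487.5 -247.9] size [200.2 248.8] ang 5.4 zmed 93.8
    [[376.0, -134.0], [400.0, -381.0], [599.0, -362.0], [575.0, -115.0]]
rim110 845 c [ 495.2 -319.7] size [200.6 103.7] ang 4.5 zmed 109.0
    [[391.0, -276.0], [399.0, -379.0], [599.0, -364.0], [591.0, -260.0]]
handle 275 c [453.9 160.9] size [ 22.3 108.6] ang 3.1 zmed 58.5
    [[440.0, 215.0], [446.0, 106.0], [468.0, 107.0], [462.0, 216.0]]
blade 1445 c [453.2  61.3] size [136.7 229.4] ang 4.5 zmed 6.1
    [[376.0, 170.0], [394.0, -59.0], [530.0, -48.0], [512.0, 181.0]]
lidbar 119 c [424.1 343.6] size [16. 73.] ang 86.0 zmed 42.3
    [[387.0, 338.0], [460.0, 333.0], [461.0, 349.0], [388.0, 354.0]]
lidplate 1727 c [426.7 343. ] size [117.5 168.8] ang 86.0 zmed 12.9
    [[338.0, 290.0], [507.0, 279.0], [515.0, 396.0], [347.0, 407.0]]
mat 944 c [469.   68.5] size [153.5 223.3] ang 1.6 zmed 3.0
    [[389.0, 178.0], [395.0, -45.0], [549.0, -41.0], [543.0, 182.0]]
```

```bash
python3 -m pendant '[[1,207,264,-40,-0.13],[1,207,264,-40,-0.13],[1,207,264,-40,-0.13],[1,207,264,-40,-0.13],[1,207,264,-40,-0.13],[1,207,264,-40,-0.13],[1,207,264,-40,-0.13],[1,207,264,-40,-0.13]]'; python3 -m pendant '[[1,208,263,-100,-0.125],[1,208,263,-100,-0.125],[1,208,263,-100,-0.125],[1,208,263,-100,-0.125],[1,208,263,-100,-0.125],[1,208,263,-100,-0.125],[1,208,263,-100,-0.125],[1,208,263,-100,-0.125]]'; python3 -c "
from h import *
s=st()
p=snapshot('wrist'); save(p,'w1')
"
```

```text
time_s: 2.62
eef_pos: [0.4197, -0.2176, 0.1994]
eef_rot: [3.108, 0.458, 0.001]
force: [-0.1, -0.7, -0.7]
opening: 0.0882
time_s: 3.28
eef_pos: [0.6146, 0.0289, 0.1051]
eef_rot: [3.13, 0.264, 0.0]
force: [0.1, -0.5, 0.5]
opening: 0.0881
t 3.28 tcp [614.6  28.9 105.1] yaxis deg -80.4 zdir [ 0. -0. -1.] F [ 0.1 -0.5  0.5] T [ 0.01 -0.    0.07] open 88.1 q [-0.14  0.63  1.37 -0.    1.14  1.26]
```

View pics/w1.png

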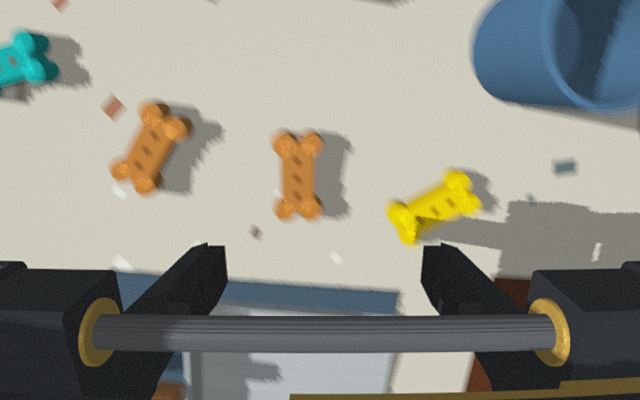

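```bash
cat >> h.py <<'E'
def bis(n='wrist',show=None):
    p=snapshot(n); W=cloud(p); hsv=cv2.cvtColor(p['color'],cv2.COLOR_BGR2HSV)
    if show: save(p,show)
    m=(hsv[...,0]>8)&(hsv[...,0]<19)&(hsv[...,1]>110)&(W[...,2]>.006)&(W[...,2]<.026)
    k,lab,stt,_=cv2.connectedComponentsWithStats(m.astype(np.uint8))
    for i in range(1,k):
        if stt[i,4]<80: continue
        P=W[lab==i]; r=cv2.minAreaRect((P[:,:2]*1000).astype(np.float32)); (a,b),an=r[1],r[2]
        if a<b: an+=90
        print('bis',np.round(r[0],1),'size',np.round(sorted(r[1]),1),'long',round((an+90)%180-90,1),'z',np.round(np.median(P[:,2])*1000,1))
E
python3 -c "
from h import *
st(); bis(); st()"
```

```text
t 3.33 tcp [616.2  34.  102.1] yaxis deg -80.2 zdir [-0.002  0.002 -1.   ] F [-1.1  5.6 -2.6] T [0.18 0.14 0.07] open 88.2 q [-0.14  0.64  1.36  0.    1.14  1.26]
bis [630.2 149. ] size [33.8 62.3] long -25.3 z 15.8
bis [627.9  47.4] size [32.6 61.7] long 9.5 z 15.9
bis [ 572.1 -122.9] size [ 4.6 17.1] long -72.0 z 13.2
bis [ 481.9 -123.9] size [ 2.8 22.5] long 1.4 z 12.6
t 3.38 tcp [614.5  31.3 102.9] yaxis deg -80.1 zdir [-0.003  0.001 -1.   ] F [-0.9 -0.2  0.2] T [ 0.   -0.06 -0.03] open 87.8 q [-0.14  0.64  1.37  0.    1.14  1.26]
```

```bash
python3 -m pendant '[[1,14,16,-20,0],[1,14,16,-58,0],[1,14,16,-90,0],[1,14,16,-98,0],[1,14,16,-98,0],[1,14,16,-98,0],[0,14,16,-98,0],[0,14,16,-98,0]]'; python3 -m pendant '[[0,0,0,0,0],[0,0,0,0,0],[0,0,0,0,0],[0,0,0,0,0],[0,0,0,30,0],[0,0,0,60,0],[0,0,0,60,0],[0,0,0,60,0]]'; python3 -c "
from h import *
st()"
```

```text
time_s: 4.05
eef_pos: [0.6288, 0.0426, 0.01]
eef_rot: [3.13, 0.263, 0.005]
force: [0.6, 0.9, -0.9]
opening: 0.0771
time_s: 4.72
eef_pos: [0.6285, 0.0429, 0.0693]
eef_rot: [3.13, 0.263, 0.005]
force: [-0.6, -1.2, -0.2]
opening: 0.0237
t 4.72 tcp [628.5  42.9  69.3] yaxis deg -80.4 zdir [ 0.003 -0.    -1.   ] F [-0.6 -1.2 -0.2] T [ 0.01  0.04 -0.01] open 23.7 q [-0.12  0.7   1.35  0.    1.09  1.29]
```

```bash
python3 -m pendant '[[0,-40,7,0,-0.05],[0,-80,14,0,-0.113],[0,-120,21,0,-0.113],[0,-160,27,0,-0.113],[0,-170,27,0,-0.113],[0,-170,27,-20,-0.113],[0,-170,27,-40,-0.113],[0,-170,27,-40,-0.113]]'; python3 -c "
from h import *
st()
p=snapshot('wrist'); save(p,'w2')
"
```

```text
time_s: 5.38
eef_pos: [0.4552, 0.0702, 0.0246]
eef_rot: [-3.14, -0.086, 0.01]
force: [-0.4, 0.5, -0.8]
opening: 0.0006
t 5.38 tcp [455.2  70.2  24.6] yaxis deg -86.9 zdir [-0.007  0.001 -1.   ] F [-0.4  0.5 -0.8] T [ 0.07  0.03 -0.  ] open 0.6 q [-0.1   0.48  1.91 -0.    0.76  1.41]
```

View pics/w2.png

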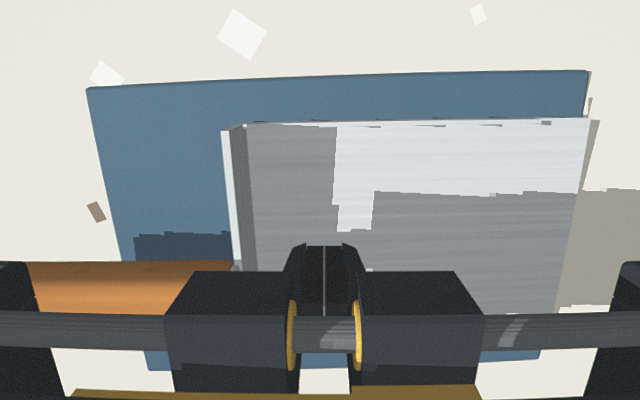

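```bash
python3 -m pendant '[[0.8,0,0,40,0],[0.8,20,0,80,0],[0.8,60,0,80,0],[0.8,100,0,80,0],[0.8,100,0,80,0],[0.8,100,0,80,0],[0.8,100,0,80,0],[0.8,100,0,80,0]]'; python3 -c "
from h import *
st()
bis('wrist','w3');bis('scene','s3')
"
```

```text
time_s: 6.1
eef_pos: [0.5566, 0.0701, 0.1079]
eef_rot: [-3.14, -0.086, 0.002]
force: [0.7, -0.4, 0.1]
opening: 0.0517
t 6.1 tcp [556.6  70.1 107.9] yaxis deg -86.9 zdir [-0.001  0.    -1.   ] F [ 0.7 -0.4  0.1] T [ 0.04 -0.04  0.02] open 51.7 q [-0.08  0.52  1.55 -0.    1.07  1.43]
bis [630.1 149.2] size [33.4 60.9] long -24.7 z 15.7
bis [627.7  47.6] size [33.6 61.2] long 9.2 z 15.8
bis [ 548.9 -125.8] size [39.9 82.6] long -28.0 z 15.4
bis [-828.4  663.7] size [104.4 365.7] long 75.1 z 16.2
bis [ 433.3 -231.1] size [78.1 84.6] long 7.4 z 14.6
bis [ 453.6 -127. ] size [  3.8 159.1] long 5.8 z 14.7
bis [629.9  48.4] size [32.5 60.5] long 9.3 z 14.8
bis [632.  150.4] size [32.1 61. ] long -24.8 z 14.5
bis [604.8 328.4] size [32.7 63.3] long 25.3 z 14.5
```

View pics/w3.png

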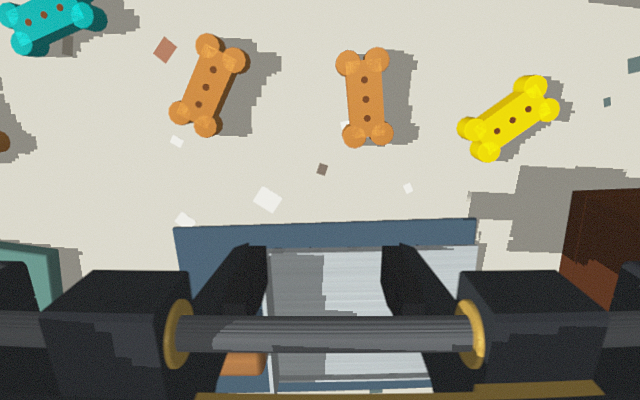

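View pics/s3.png

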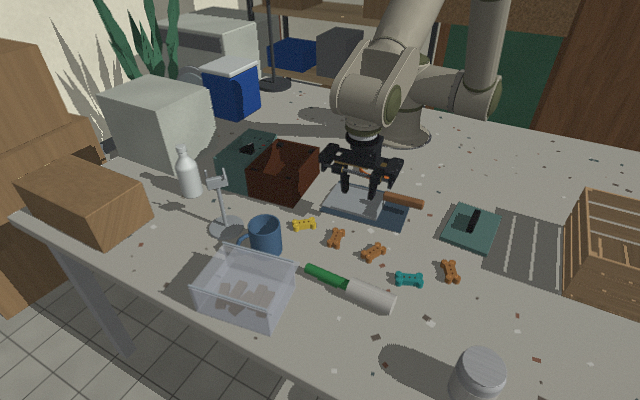

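```bash
python3 -m pendant '[[0.6,40,-12,-10,0.11],[0.6,71,-22,-30,0.11],[0.6,71,-22,-70,0.11],[0.6,71,-22,-102,0.11],[0.6,71,-22,-102,0.11],[0.6,71,-22,-102,0.11],[0,71,-22,-102,0.11],[0,71,-22,-102,0.11]]'; python3 -m pendant '[[0,0,0,0,0],[0,0,0,0,0],[0,0,0,0,0],[0,0,0,0,0],[0,0,0,0,0],[0,0,0,0,0],[0,0,0,0,0],[0,0,0,0,0]]'; python3 -c "
from h import *
st()"
```

```text
time_s: 6.87
eef_pos: [0.6286, 0.0481, 0.0064]
eef_rot: [3.131, 0.259, 0.001]
force: [-0.5, -0.4, 0.5]
opening: 0.0418
time_s: 7.53
eef_pos: [0.6287, 0.048, 0.0061]
eef_rot: [3.131, 0.259, 0.0]
force: [-2.0, 0.5, 4.5]
opening: 0.0216
t 7.53 tcp [628.7  48.    6.1] yaxis deg -80.6 zdir [ 0. -0. -1.] F [-2.   0.5  4.5] T [ 0.05  0.39 -0.02] open 21.6 q [-0.11  0.79  1.37  0.    0.97  1.3 ]
```

Gripped at 21.6 mm (waist 22). Lift and carry to blade x = −42 (world ~459, 70).

```bash
python3 -m pendant '[[0,0,0,30,0],[0,0,0,60,0],[0,-40,5,64,-0.05],[0,-80,11,64,-0.11],[0,-120,17,64,-0.11],[0,-160,22,64,-0.11],[0,-170,22,64,-0.11],[0,-170,22,50,-0.11]]'; python3 -m pendant '[[0,0,0,-20,0],[0,0,0,-36,0],[0,0,0,-38,0],[0,0,0,-38,0],[0.4,0,0,-38,0],[0.4,0,0,-38,0],[0.4,0,0,-38,0],[0.4,0,0,-38,0]]';python3 -c "
from h import *
st()"
```

```text
time_s: 8.2
eef_pos: [0.4572, 0.0705, 0.0572]
eef_rot: [3.14, 0.087, 0.003]
force: [1.1, -0.8, 0.3]
opening: 0.0217
time_s: 8.87
eef_pos: [0.459, 0.07, 0.0183]
eef_rot: [3.14, 0.086, 0.002]
force: [0.1, 0.2, -0.3]
opening: 0.0353
t 8.87 tcp [459.   70.   18.3] yaxis deg -86.9 zdir [ 0.001 -0.    -1.   ] F [ 0.1  0.2 -0.3] T [ 0.06 -0.01  0.01] open 35.3 q [-0.1   0.5   1.9   0.    0.74  1.41]
```

```bash
python3 -m pendant '[[0.4,0,0,35,0],[0.6,0,0,70,0],[0.6,35,15,80,-0.1],[0.6,70,35,80,-0.2],[0.6,105,50,80,-0.3],[0.6,140,66,80,-0.4],[0.6,171,79,80,-0.487],[0.6,171,79,80,-0.487]]'; python3 -c "
from h import *
st()
bis('wrist','w4')
"
```

```text
time_s: 9.53
eef_pos: [0.6334, 0.1508, 0.0973]
eef_rot: [-3.066, 0.679, -0.004]
force: [-1.4, -0.7, 0.1]
opening: 0.0533
t 9.53 tcp [633.4 150.8  97.3] yaxis deg -115.0 zdir [ 0.003  0.001 -1.   ] F [-1.4 -0.7  0.1] T [ 0.07  0.01 -0.03] open 53.3 q [0.05 0.71 1.25 0.   1.18 2.06]
bis [630.2 149.5] size [33.3 61.5] long -25.2 z 15.9
```

View pics/w4.png

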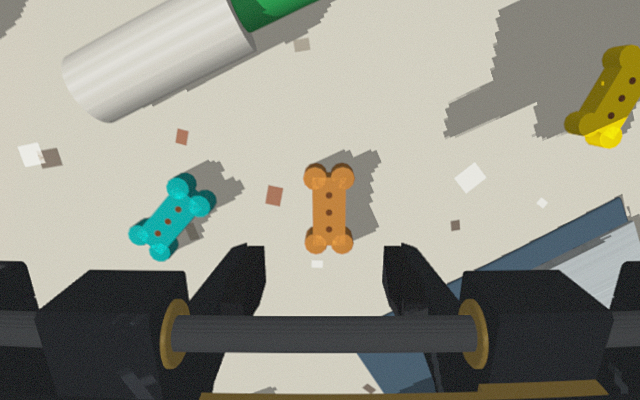

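```bash
python3 -m pendant '[[0.6,0,0,-40,0],[0.6,0,0,-80,0],[0.6,0,0,-92,0],[0.6,0,0,-92,0],[0,0,0,-92,0],[0,0,0,-92,0],[0,0,0,-92,0],[0,0,0,-92,0]]'; python3 -m pendant '[[0,0,0,0,0],[0,0,0,0,0],[0,0,0,0,0],[0,0,0,30,0],[0,0,0,60,0],[0,0,0,70,0],[0,0,0,70,0],[0,0,0,70,0]]';python3 -c "
from h import *
st()"
```

```text
time_s: 10.25
eef_pos: [0.6301, 0.149, 0.007]
eef_rot: [-3.068, 0.673, -0.003]
force: [0.4, 0.1, 1.2]
opening: 0.0279
time_s: 10.92
eef_pos: [0.6294, 0.149, 0.075]
eef_rot: [3.068, -0.674, -0.001]
force: [-0.2, 0.7, -1.0]
opening: 0.0217
t 10.92 tcp [629.4 149.   75. ] yaxis deg -114.8 zdir [-0.001 -0.    -1.   ] F [-0.2  0.7 -1. ] T [ 0.1   0.02 -0.05] open 21.7 q [0.05 0.73 1.28 0.   1.13 2.05]
```

```bash
python3 -m pendant '[[0,-30,-22,0,0.1],[0,-60,-45,0,0.2],[0,-90,-67,0,0.3],[0,-120,-90,0,0.4],[0,-150,-112,0,0.487],[0,-168,-126,0,0.487],[0,-168,-126,0,0.487],[0,-168,-126,-20,0.487]]'; python3 -m pendant '[[0,0,0,-30,0],[0,0,0,-36,0],[0,0,0,-36,0],[0,0,0,-36,0],[0.37,0,0,-36,0],[0.37,0,0,-36,0],[0.37,0,0,-36,0],[0.37,0,0,-36,0]]';python3 -c "
from h import *
st()"
```

```text
time_s: 11.58
eef_pos: [0.4623, 0.0223, 0.0568]
eef_rot: [3.14, 0.083, 0.005]
force: [1.2, -0.8, -0.3]
opening: 0.0215
time_s: 12.25
eef_pos: [0.462, 0.023, 0.0203]
eef_rot: [3.14, 0.086, 0.002]
force: [0.2, -0.1, 0.5]
opening: 0.0328
t 12.25 tcp [462.   23.   20.3] yaxis deg -86.9 zdir [ 0.001 -0.    -1.   ] F [ 0.2 -0.1  0.5] T [ 0.01  0.03 -0.02] open 32.8 q [-0.2   0.49  1.91  0.    0.74  1.31]
```

```bash
python3 -m pendant '[[0.37,0,0,35,0],[0.6,0,0,70,0],[0.6,17,36,80,0.08],[0.6,34,72,80,0.16],[0.6,51,108,80,0.24],[0.6,68,144,80,0.32],[0.6,85,180,80,0.387],[0.6,102,216,80,0.387]]';  python3 -m pendant '[[0.6,20,44,0,0],[0.6,40,88,0,0],[0.6,40,88,0,0],[0.6,40,88,0,0],[0.6,40,88,0,0],[0.6,40,88,0,0],[0.6,40,88,0,0],[0.6,40,88,0,0]]'; python3 -c "
from h import *
st()
bis('wrist','w5'); bis('scene','s5')
"
```

```text
time_s: 12.92
eef_pos: [0.5641, 0.2411, 0.1001]
eef_rot: [3.064, 0.694, 0.001]
force: [0.5, -0.6, 0.1]
opening: 0.0528
time_s: 13.58
eef_pos: [0.6037, 0.3259, 0.1002]
eef_rot: [3.066, 0.686, 0.0]
force: [-0.1, 0.4, -0.3]
opening: 0.0526
t 13.58 tcp [603.7 325.9 100.2] yaxis deg -64.8 zdir [ 0. -0. -1.] F [-0.1  0.4 -0.3] T [ 0.04 -0.    0.01] open 52.6 q [ 0.32  0.79  1.1  -0.    1.25  1.46]
bis [603.2 328.4] size [32.8 61.6] long 26.2 z 15.9
bis [-827.4  658.9] size [113.2 366.8] long 72.8 z 16.0
bis [ 433.4 -227.6] size [83.1 84.5] long 3.9 z 14.4
bis [283.2  20.9] size [108.3 109.1] long -61.2 z 13.2
bis [465.5  24.4] size [32.4 62.4] long 3.2 z 21.4
bis [ 579.7 -194.4] size [  6.3 122.4] long -83.7 z 18.1
bis [451.1  69.3] size [33.2 82.6] long 3.2 z 21.2
bis [605.5 328.6] size [33.  60.7] long 26.2 z 14.4
```

View pics/s5.png

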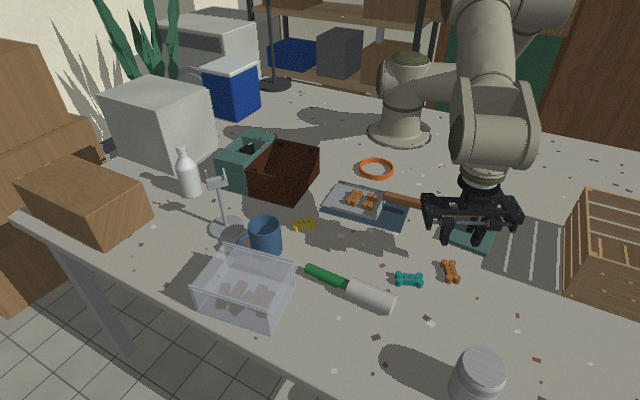

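```bash
python3 -m pendant '[[0.6,0,2,-40,0.02],[0.6,0,2,-80,0.02],[0.6,0,2,-94,0.02],[0.6,0,2,-94,0.02],[0,0,2,-94,0.02],[0,0,2,-94,0.02],[0,0,2,-94,0.02],[0,0,2,-94,0.02]]'; python3 -m pendant '[[0,0,0,0,0],[0,0,0,0,0],[0,0,0,0,0],[0,0,0,30,0],[0,0,0,60,0],[0,0,0,80,0],[0,0,0,80,0],[0,0,0,80,0]]';python3 -c "
from h import *
st()"
```

```text
time_s: 14.35
eef_pos: [0.604, 0.3291, 0.0067]
eef_rot: [-3.058, -0.719, -0.002]
force: [0.4, 0.5, 0.0]
opening: 0.0283
time_s: 15.02
eef_pos: [0.6039, 0.3291, 0.0862]
eef_rot: [-3.058, -0.719, -0.002]
force: [0.2, 0.7, -1.1]
opening: 0.0215
t 15.02 tcp [603.9 329.1  86.2] yaxis deg -63.5 zdir [ 0.001  0.    -1.   ] F [ 0.2  0.7 -1.1] T [-0.08 -0.02 -0.08] open 21.5 q [0.33 0.81 1.11 0.   1.22 1.44]
```

```bash
python3 -m pendant '[[0,-15,-37,0,-0.08],[0,-30,-74,0,-0.16],[0,-45,-111,0,-0.24],[0,-60,-148,0,-0.32],[0,-75,-185,0,-0.4],[0,-90,-222,0,-0.408],[0,-105,-260,0,-0.408],[0,-105,-260,0,-0.408]]'; python3 -m pendant '[[0,-18,-46,0,0],[0,-35,-93,0,0],[0,-35,-93,-20,0],[0,-35,-93,-50,0],[0,-35,-93,-66,0],[0,-35,-93,-66,0],[0,-35,-93,-66,0],[0.37,-35,-93,-66,0]]'; python3 -m pendant '[[0.37,0,0,0,0],[0.37,0,0,0,0],[0.37,0,0,0,0],[0.37,0,0,0,0],[0.37,0,0,30,0],[0.6,0,0,60,0],[0.6,0,0,90,0],[0.6,0,0,90,0]]'; python3 -c "
from h import *
st()
bis('wrist','w6')
"
```

```text
time_s: 15.68
eef_pos: [0.4957, 0.0645, 0.0841]
eef_rot: [3.14, 0.077, -0.008]
force: [-1.4, -0.4, 0.6]
opening: 0.0215
time_s: 16.35
eef_pos: [0.464, -0.0238, 0.0201]
eef_rot: [3.14, 0.085, 0.0]
force: [-0.7, -0.1, 1.2]
opening: 0.0261
time_s: 17.02
eef_pos: [0.466, -0.0246, 0.1147]
eef_rot: [3.137, 0.085, 0.013]
force: [-0.1, 0.1, 0.3]
opening: 0.0504
t 17.02 tcp [466.  -24.6 114.7] yaxis deg -86.9 zdir [ 0.009 -0.003 -1.   ] F [-0.1  0.1  0.3] T [-0.03  0.03 -0.02] open 50.4 q [-0.3   0.33  1.83  0.    0.97  1.21]
bis [ 481.4 -124.7] size [  2.7 179.9] long 5.3 z 15.2
bis [ 482.7 -222.9] size [ 82.4 182.1] long 5.8 z 14.9
bis [460.8  24.9] size [37.2 64.8] long 3.1 z 22.8
bis [455.6  69.1] size [33.7 67. ] long 2.6 z 22.7
bis [463.4 -23.7] size [33.4 60.9] long 2.7 z 22.9
bis [318.1   2.8] size [29.3 90.9] long 67.6 z 17.1
```

View pics/w6.png

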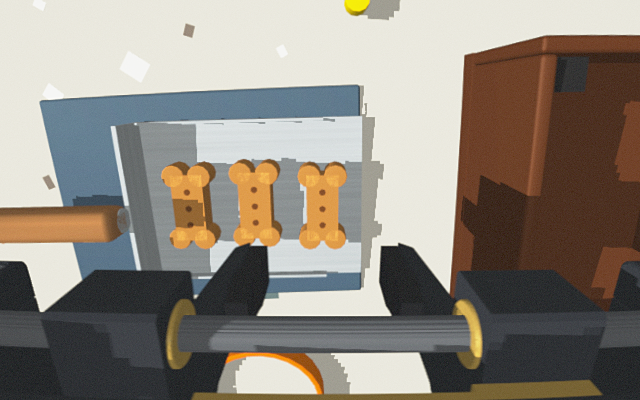

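```bash
python3 -m pendant '[[0.6,-2,38,10,0.12],[0.6,-4,76,10,0.24],[0.6,-6,114,10,0.36],[0.6,-8,152,10,0.48],[0.6,-8,152,10,0.6],[0.6,-8,152,10,0.72],[0.6,-8,152,10,0.84],[0.6,-8,152,10,0.96]]'; python3 -m pendant '[[0.6,0,0,0,0.12],[0.6,0,0,0,0.24],[0.6,0,0,0,0.36],[0.6,0,0,0,0.48],[0.6,0,0,0,0.6],[0.6,0,0,0,0.61],[0.6,0,0,0,0.61],[0.6,0,0,0,0.61]]'; python3 -c "
from h import *
st()
p=snapshot('wrist'); save(p,'w7'); W=cloud(p)
hsv=cv2.cvtColor(p['color'],cv2.COLOR_BGR2HSV)
m=(W[...,2]>.050)&(W[...,2]<.066)&(W[...,0]>.4)&(W[...,0]<.52)
m=cv2.morphologyEx(m.astype(np.uint8),cv2.MORPH_OPEN,np.ones((3,3)))>0
P=W[m];r=cv2.minAreaRect((P[:,:2]*1000).astype(np.float32)); print(len(P),r)
p=snapshot('scene'); W=cloud(p)
m=masks_of(p,'scoop')[0]['region']; P=W[m]; P=P[P[:,2]>.05]; print(cv2.minAreaRect((P[:,:2]*1000).astype(np.float32)))
"
```

```text
time_s: 17.73
eef_pos: [0.455, 0.1283, 0.1186]
eef_rot: [-2.741, -1.534, 0.003]
force: [0.5, 0.2, 0.4]
opening: 0.0532
time_s: 18.4
eef_pos: [0.4554, 0.128, 0.1192]
eef_rot: [-2.165, -2.275, 0.001]
force: [-0.0, -0.2, 0.1]
opening: 0.053
t 18.4 tcp [455.4 128.  119.2] yaxis deg 2.8 zdir [-0.001 -0.    -1.   ] F [-0.  -0.2  0.1] T [-0.04 -0.07  0.04] open 53.0 q [ 0.03  0.34  1.8  -0.    1.   -0.02]
6126 ((450.45989990234375, 160.11431884765625), (20.17229461669922, 108.54730987548828), 4.254342079162598)
((453.6148376464844, 160.86148071289062), (22.14651107788086, 108.08495330810547), 5.284894943237305)
```

View pics/w7.png

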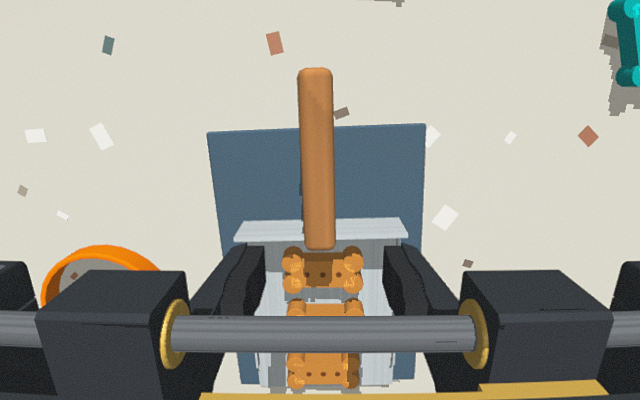

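```bash
python3 -m pendant '[[0.6,-2,0,-30,0.025],[0.6,-2,0,-60,0.025],[0.6,-2,0,-84,0.025],[0.6,-2,0,-89,0.025],[0.6,-2,0,-89,0.025],[0,-2,0,-89,0.025],[0,-2,0,-89,0.025],[0,-2,0,-89,0.025]]'; python3 -m pendant '[[0,0,0,0,0],[0,0,0,0,0],[0,0,0,0,0],[0,0,0,0,0],[0,0,0,0,0],[0,0,0,0,0],[0,0,0,0,0],[0,0,0,0,0]]'; python3 -c "
from h import *
st()"
```

```text
time_s: 19.22
eef_pos: [0.4545, 0.1281, 0.032]
eef_rot: [2.132, 2.305, 0.003]
force: [0.1, 0.9, 0.3]
opening: 0.0353
time_s: 19.88
eef_pos: [0.4538, 0.128, 0.0313]
eef_rot: [2.133, 2.306, 0.001]
force: [-1.4, -0.2, 7.0]
opening: 0.0201
t 19.88 tcp [453.8 128.   31.3] yaxis deg 4.5 zdir [ 0.  0. -1.] F [-1.4 -0.2  7. ] T [-0.01  0.22 -0.11] open 20.1 q [ 0.03  0.49  1.88  0.    0.78 -0.05]
```

Gripped. Small slow lift, then check for sag.

```bash
python3 -m pendant '[[0,0,0,3,0],[0,0,0,6,0],[0,0,0,9,0],[0,0,0,12,0],[0,0,0,15,0],[0,0,0,18,0],[0,0,0,20,0],[0,0,0,20,0]]'; python3 -m pendant '[[0,0,0,0,0],[0,0,0,0,0],[0,0,0,0,0],[0,0,0,0,0],[0,0,0,0,0],[0,0,0,0,0],[0,0,0,0,0],[0,0,0,0,0]]'
cat >> h.py <<'E'
def scoop(n='scene',name=None):
    p=snapshot(n); W=cloud(p)
    if name: save(p,name)
    s=state(); c=np.array(s['eef_pos']); R=cv2.Rodrigues(np.array(s['eef_rot'],float))[0]
    ms=masks_of(p,'scoop')
    if not ms: print('no scoop'); return
    m=ms[0]['region']
    hsv=cv2.cvtColor(p['color'],cv2.COLOR_BGR2HSV); m=m&(hsv[...,1]<70)
    P=W[m]; P=P[~np.isnan(P[:,0])]
    # scoop frame: tool y axis = jaw; scoop x ~ horizontal perpendicular, pointing to -y
    jy=R[:,1]; ax=np.cross(jy,[0,0,1]); ax*=-np.sign(ax[1])
    d=(P-c); u=d@ax; v=d@jy; z=P[:,2]
    k=(u>.025)&(u<.185)&(abs(v)<.055)
    # robust line z=a+b u
    a=np.polyfit(u[k],z[k],1)
    for _ in range(8):
        r=z-np.polyval(a,u); kk=k&(abs(r)<.006); a=np.polyfit(u[kk],z[kk],1)
    print('blade pitch(down +) deg',round(-np.degrees(np.arctan(a[0])),1),'n',kk.sum(),'/',k.sum(),'u range',u[kk].min(),u[kk].max(),'z@u',[(q,round(np.polyval(a,q)*1000,1)) for q in (.02,.1,.18)])
E
python3 -c "
from h import *
st(); scoop('scene','s8'); scoop('side','d8')"
```

```text
time_s: 20.55
eef_pos: [0.4539, 0.128, 0.0512]
eef_rot: [2.133, 2.306, 0.001]
force: [-0.2, 0.4, -3.0]
opening: 0.0197
time_s: 21.22
eef_pos: [0.4537, 0.128, 0.0507]
eef_rot: [2.133, 2.306, -0.0]
force: [0.3, 0.1, -3.1]
opening: 0.0198
t 21.22 tcp [453.7 128.   50.7] yaxis deg 4.5 zdir [-0. -0. -1.] F [ 0.3  0.1 -3.1] T [ 0.08 -0.09  0.04] open 19.8 q [ 0.03  0.45  1.87 -0.    0.83 -0.05]
blade pitch(down +) deg 6.4 n 527 / 532 u range 0.0253727430193184 0.17688308345289494 z@u [(0.02, np.float64(23.2)), (0.1, np.float64(14.3)), (0.18, np.float64(5.4))]
blade pitch(down +) deg 6.1 n 839 / 894 u range 0.025021111976139907 0.17682778359518742 z@u [(0.02, np.float64(23.3)), (0.1, np.float64(14.8)), (0.18, np.float64(6.3))]
```

View pics/s8.png

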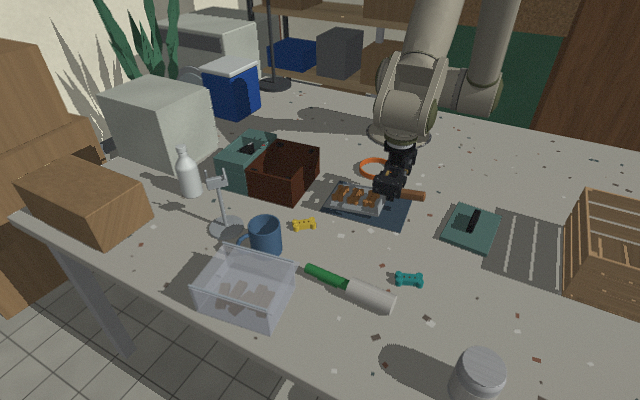

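View pics/d8.png

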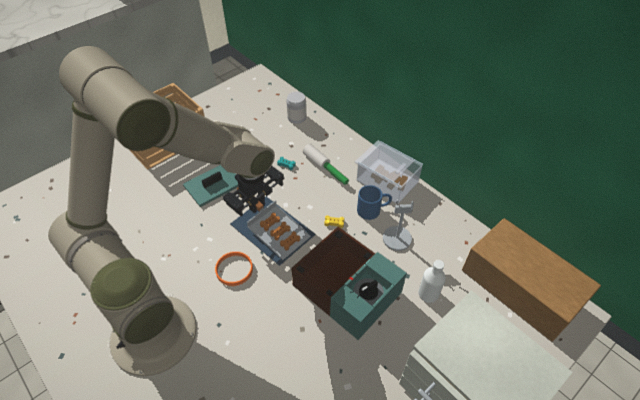

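```bash
python3 -m pendant '[[0,0,0,3,0],[0,0,0,6,0],[0,0,0,9,0],[0,0,0,12,0],[0,0,0,12,0],[0,0,0,12,0],[0,0,0,12,0],[0,0,0,12,0]]';  python3 -c "
from h import *
st(); scoop('scene','s9'); scoop('side','d9')"; python3 -m pendant '[[0,0,0,0,0],[0,0,0,0,0],[0,0,0,0,0],[0,0,0,0,0],[0,0,0,0,0],[0,0,0,0,0],[0,0,0,0,0],[0,0,0,0,0]]';python3 -c "
from h import *
st(); scoop('scene','s10'); scoop('side','d10'); st()"
```

```text
time_s: 22.08
eef_pos: [0.4537, 0.128, 0.0627]
eef_rot: [-2.133, -2.306, 0.0]
force: [0.0, -0.0, -1.9]
opening: 0.02
t 22.08 tcp [453.7 128.   62.7] yaxis deg 4.5 zdir [-0.  0. -1.] F [ 0.  -0.  -1.9] T [ 0.06 -0.09 -0.01] open 20.0 q [ 0.03  0.43  1.86  0.    0.86 -0.05]
blade pitch(down +) deg 10.2 n 442 / 445 u range 0.025240060050235005 0.17155238512469798 z@u [(0.02, np.float64(33.2)), (0.1, np.float64(18.8)), (0.18, np.float64(4.4))]
blade pitch(down +) deg 10.1 n 845 / 897 u range 0.025032138305882436 0.17376418525017948 z@u [(0.02, np.float64(33.4)), (0.1, np.float64(19.1)), (0.18, np.float64(4.9))]
time_s: 22.95
eef_pos: [0.4537, 0.128, 0.0627]
eef_rot: [2.133, 2.306, -0.0]
force: [-0.2, -0.1, -3.1]
opening: 0.0199
t 22.95 tcp [453.7 128.   62.7] yaxis deg 4.5 zdir [ 0. -0. -1.] F [-0.2 -0.1 -3.1] T [ 0.05 -0.06  0.02] open 19.9 q [ 0.03  0.43  1.86 -0.    0.86 -0.05]
blade pitch(down +) deg 10.2 n 441 / 460 u range 0.025353865354626727 0.17354220939984533 z@u [(0.02, np.float64(33.2)), (0.1, np.float64(18.8)), (0.18, np.float64(4.4))]Traceback (most recent call last):
  File "<string>", line 3, in <module>
    st(); scoop('scene','s10'); scoop('side','d10'); st()
                                ~~~~~^^^^^^^^^^^^^^
  File "h.py", line 55, in scoop
    a=np.polyfit(u[k],z[k],1)
    raise TypeError("expected non-empty vector for x")
TypeError: expected non-empty vector for x
```

```bash
python3 -m pendant '[[0,0,0,-6,0],[0,0,0,-12,0],[0,0,0,-18,0],[0,0,0,-24,0],[0,0,0,-30,0],[0,0,0,-32,0],[0,0,0,-33,0],[0,0,0,-33,0]]';  python3 -c "
from h import *
st(); scoop('scene','s11')"; python3 -m pendant '[[0.5,0,0,0,0],[0.5,0,0,0,0],[0.5,0,0,0,0],[0.5,0,0,0,0],[0.5,0,3,0,0],[0.5,0,3,-3,0],[0.5,0,3,-6,0],[0.5,0,3,-12,0]]';python3 -c "
from h import *
st(); scoop('scene'); bis('scene');p=snapshot('wrist'); save(p,'w11')"
```

```text
time_s: 23.82
eef_pos: [0.4537, 0.1285, 0.0304]
eef_rot: [-2.133, -2.306, -0.001]
force: [-5.8, 3.4, 17.5]
opening: 0.0199
t 23.82 tcp [453.7 128.5  30.4] yaxis deg 4.5 zdir [-0.     0.001 -1.   ] F [-5.8  3.4 17.5] T [ 0.42  0.86 -0.01] open 19.9 q [ 0.03  0.49  1.88  0.    0.78 -0.05]
blade pitch(down +) deg -1.2 n 587 / 587 u range 0.02795938487941783 0.1817324082432657 z@u [(0.02, np.float64(6.0)), (0.1, np.float64(7.7)), (0.18, np.float64(9.5))]
time_s: 24.58
eef_pos: [0.4539, 0.1311, 0.0176]
eef_rot: [2.133, 2.306, 0.001]
force: [0.1, -0.3, 0.7]
opening: 0.0442
t 24.58 tcp [453.9 131.1  17.6] yaxis deg 4.5 zdir [ 0.001  0.    -1.   ] F [ 0.1 -0.3  0.7] T [-0.03 -0.03  0.01] open 44.2 q [ 0.03  0.51  1.88 -0.    0.75 -0.05]
blade pitch(down +) deg 0.0 n 549 / 557 u range 0.03111082151038489 0.1848578059993826 z@u [(0.02, np.float64(6.2)), (0.1, np.float64(6.1)), (0.18, np.float64(6.1))]
bis [-874.2  675.2] size [129.5 350.8] long -89.9 z 15.6
bis [290.8   7.8] size [ 78.3 112.7] long 22.9 z 13.6
bis [ 434.1 -227.6] size [80.8 84.3] long 5.2 z 14.4
bis [ 538.6 -132.5] size [ 59.9 132.5] long -30.2 z 15.0
bis [466. -22.] size [31.5 61.5] long 2.2 z 21.3
bis [466.2  24.7] size [31. 61.] long 4.2 z 21.2
bis [462.   70.5] size [30.8 61.8] long 6.1 z 21.5
```

View pics/w11.png

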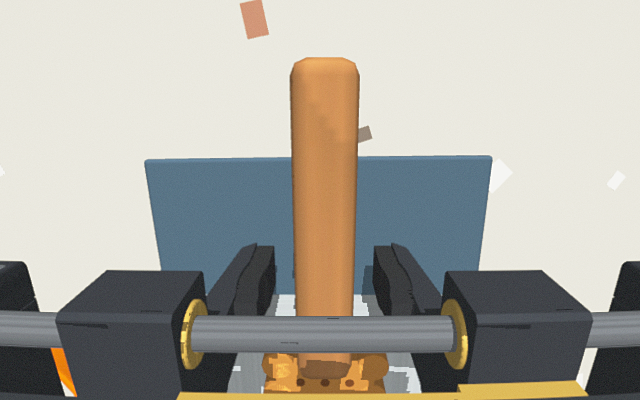

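```bash
python3 -m pendant '[[0.4,0,-3,-2,0],[0.4,0,-6,-2,0],[0.4,0,-9,-2,0],[0.4,0,-11,-2,0],[0.4,0,-12,-2,0],[0.4,0,-12,-2,0],[0.4,0,-12,-2,0],[0.4,0,-12,-2,0]]'; python3 -m pendant '[[0.4,0,-1,0,0],[0.4,0,-1,0,0],[0.4,0,-2,0,0],[0.4,0,-2,0,0],[0.4,0,-2,0,0],[0.4,0,-2,0,0],[0.4,0,-2,0,0],[0.4,0,-2,0,0]]'
```

```text
time_s: 25.45
eef_pos: [0.4537, 0.119, 0.0158]
eef_rot: [2.133, 2.306, 0.0]
force: [0.8, -0.3, -0.4]
opening: 0.0351
time_s: 26.12
eef_pos: [0.4537, 0.117, 0.0157]
eef_rot: [2.133, 2.306, -0.0]
force: [0.1, 0.2, -0.3]
opening: 0.0354
```

```bash
for i in 1 2; do python3 -m pendant '[[0.4,0,-1,0,0],[0.4,0,-1,0,0],[0.4,0,-1,0,0],[0.4,0,-1,0,0],[0.4,0,-1,0,0],[0.4,0,-1,0,0],[0.4,0,-1,0,0],[0.4,0,-1,0,0]]' | grep -E "pos|force"; done; python3 -c "
from h import *
for i in range(4): st()
scoop('scene'); bis('scene')"|grep -v z.1[0-9]
```

```text
eef_pos: [0.4537, 0.116, 0.0158]
force: [0.7, -0.6, -0.4]
eef_pos: [0.4537, 0.115, 0.0157]
force: [0.3, -0.2, -0.0]
t 27.45 tcp [453.7 115.   15.7] yaxis deg 4.5 zdir [-0. -0. -1.] F [ 0.3 -0.2 -0. ] T [-0.05 -0.05 -0.03] open 35.1 q [-0.    0.51  1.89 -0.    0.74 -0.08]
t 27.45 tcp [453.7 115.   15.7] yaxis deg 4.5 zdir [-0. -0. -1.] F [ 0.3 -0.2 -0. ] T [-0.05 -0.05 -0.03] open 35.1 q [-0.    0.51  1.89 -0.    0.74 -0.08]
t 27.45 tcp [453.7 115.   15.7] yaxis deg 4.5 zdir [-0. -0. -1.] F [ 0.3 -0.2 -0. ] T [-0.05 -0.05 -0.03] open 35.1 q [-0.    0.51  1.89 -0.    0.74 -0.08]
t 27.45 tcp [453.7 115.   15.7] yaxis deg 4.5 zdir [-0. -0. -1.] F [ 0.3 -0.2 -0. ] T [-0.05 -0.05 -0.03] open 35.1 q [-0.    0.51  1.89 -0.    0.74 -0.08]
blade pitch(down +) deg 0.1 n 455 / 457 u range 0.02524061885606862 0.1688755317201455 z@u [(0.02, np.float64(6.2)), (0.1, np.float64(6.1)), (0.18, np.float64(6.0))]
bis [466.8 -25. ] size [32.  62.7] long 2.5 z 21.2
bis [464.9  21.8] size [31.1 65.4] long 4.1 z 21.4
bis [476.7  70.2] size [29.8 31.8] long -3.6 z 20.8
```

```bash
python3 -m pendant '[[0,0,0,0,0],[0,0,0,0,0],[0,0,0,0,0],[0,0,0,0,0],[0,0,0,0,0],[0,0,0,0,0],[0,0,0,0,0],[0,0,0,0,0]]'; python3 -m pendant '[[0,0,0,3,0],[0,0,0,6,0],[0,0,0,9,0],[0,0,0,12,0],[0,0,0,15,0],[0,0,0,18,0],[0,0,0,20,0],[0,0,0,20,0]]';  python3 -c "
from h import *
st(); scoop('scene'); scoop('side')"
```

```text
time_s: 28.27
eef_pos: [0.4537, 0.115, 0.0158]
eef_rot: [2.133, 2.306, 0.0]
force: [0.0, -0.2, -0.2]
opening: 0.0196
time_s: 28.93
eef_pos: [0.4539, 0.115, 0.0362]
eef_rot: [2.133, 2.306, 0.001]
force: [0.6, 0.7, -2.5]
opening: 0.0194
t 28.93 tcp [453.9 115.   36.2] yaxis deg 4.5 zdir [ 0.001  0.    -1.   ] F [ 0.6  0.7 -2.5] T [ 0.14 -0.1  -0.04] open 19.4 q [-0.    0.47  1.88  0.    0.79 -0.08]
blade pitch(down +) deg 0.2 n 541 / 558 u range 0.025482869743353606 0.1718151982503435 z@u [(0.02, np.float64(26.2)), (0.1, np.float64(26.0)), (0.18, np.float64(25.8))]
blade pitch(down +) deg 0.4 n 737 / 773 u range 0.02550348432768123 0.1706820858823276 z@u [(0.02, np.float64(26.9)), (0.1, np.float64(26.3)), (0.18, np.float64(25.7))]
```

```bash
python3 -m pendant '[[0,0,0,4,0],[0,1,-3,12,0],[0,2,-7,22,0],[0,3,-12,34,0],[0,3,-18,46,0],[0,4,-24,58,0],[0,5,-32,66,0.013],[0,5,-40,70,0.013]]'; python3 -m pendant '[[0,1,-9,3,0],[0,2,-19,6,0],[0,3,-29,8,0],[0,4,-39,8,0],[0,5,-49,8,0],[0,5,-57,8,0],[0,6,-62,8,0],[0,6,-64,8,0]]';  python3 -c "
from h import *
st(); scoop('scene','s12'); scoop('side','d12')"
```

```text
time_s: 29.8
eef_pos: [0.4595, 0.0743, 0.1077]
eef_rot: [2.116, 2.319, 0.003]
force: [-0.2, 0.4, -3.0]
opening: 0.0191
time_s: 30.47
eef_pos: [0.4648, 0.0102, 0.1135]
eef_rot: [-2.119, -2.319, 0.0]
force: [-0.6, 0.2, -2.9]
opening: 0.0195
t 30.47 tcp [464.8  10.2 113.5] yaxis deg 5.2 zdir [-0.  0. -1.] F [-0.6  0.2 -2.9] T [ 0.18 -0.07 -0.02] open 19.5 q [-0.23  0.33  1.83 -0.    0.98 -0.32]
blade pitch(down +) deg 0.2 n 359 / 366 u range 0.025260137287525953 0.17158505316543057 z@u [(0.02, np.float64(103.8)), (0.1, np.float64(103.4)), (0.18, np.float64(103.1))]
blade pitch(down +) deg 0.3 n 875 / 924 u range 0.025040636894811574 0.17173103086804992 z@u [(0.02, np.float64(104.5)), (0.1, np.float64(104.1)), (0.18, np.float64(103.7))]
```

View pics/s12.png

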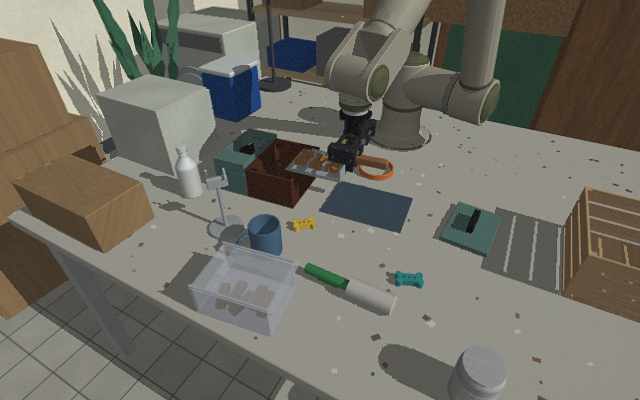

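```bash
python3 -m pendant '[[0,1,-4,0,0],[0,2,-14,0,0],[0,3,-26,0,0],[0,5,-40,0,0],[0,6,-55,0,0],[0,7,-70,0,0],[0,8,-82,0,0],[0,9,-90,0,0]]'; python3 -m pendant '[[0,0,-3,0,0],[0,0,-5,0,0],[0,0,-5,0,0],[0,0,-5,0,0],[0,0,-5,0,0],[0,0,-5,0,0],[0,0,-5,0,0],[0,0,-5,0,0]]';  python3 -c "
from h import *
st(); scoop('scene','s13'); scoop('side','d13')
def rep(n,P):
    P=P[~np.isnan(P[:,0])]; r=cv2.minAreaRect((P[:,:2]*1000).astype(np.float32)); print(n,len(P),'c',np.round(r[0],1),'size',np.round(r[1],1),'ang',round(r[2],1),'zmed',np.round(np.median(P[:,2])*1000,1))
for n in ['scene','side']:
    p=snapshot(n); W=cloud(p); m=masks_of(p,'mat')[0]['region']; P=W[m]; rep('mat',P[P[:,2]<.01])
    m=masks_of(p,'feeder')[0]['region']; P=W[m]; rep('rim110',P[(P[:,2]>.106)&(P[:,2]<.114)])
import cv2
for f,a,b in (('s13',(100,220),(200,400)),('d13',(200,350),(230,450))):
    i=cv2.imread('pics/'+f+'.png')[a[0]:a[1],b[0]:b[1]]; cv2.imwrite('pics/'+f+'z.png',cv2.resize(i,None,fx=3.5,fy=3.5,interpolation=cv2.INTER_CUBIC))
"
```

```text
time_s: 31.33
eef_pos: [0.4737, -0.0808, 0.1138]
eef_rot: [2.119, 2.319, -0.0]
force: [0.3, 0.1, -3.4]
opening: 0.0193
time_s: 32.0
eef_pos: [0.4737, -0.0838, 0.1138]
eef_rot: [-2.118, -2.321, -0.0]
force: [1.3, -0.1, -3.6]
opening: 0.0191
t 32.0 tcp [473.7 -83.8 113.8] yaxis deg 5.2 zdir [ 0.  0. -1.] F [ 1.3 -0.1 -3.6] T [ 0.14 -0.01 -0.03] open 19.1 q [-0.42  0.36  1.79  0.    0.99 -0.51]
blade pitch(down +) deg 0.3 n 263 / 265 u range 0.025853431889642845 0.17045479725976886 z@u [(0.02, np.float64(104.1)), (0.1, np.float64(103.7)), (0.18, np.float64(103.3))]
blade pitch(down +) deg 0.1 n 971 / 984 u range 0.0253418488949961 0.17166952752256484 z@u [(0.02, np.float64(104.3)), (0.1, np.float64(104.1)), (0.18, np.float64(103.9))]
mat 2872 c [457.2  62.2] size [168.9 229.7] ang 5.2 zmed 3.0
rim110 789 c [ 494.9 -319.8] size [199.1 103. ] ang 5.7 zmed 109.0
mat 19 c [757.4 114.1] size [113.5  41.4] ang 70.5 zmed 0.7
rim110 0 c [0. 0.] size [0. 0.] ang 0.0 zmed nan
  return _methods._mean(a, axis=axis, dtype=dtype,
  ret = ret.dtype.type(ret / rcount)
```

View pics/s13z.png

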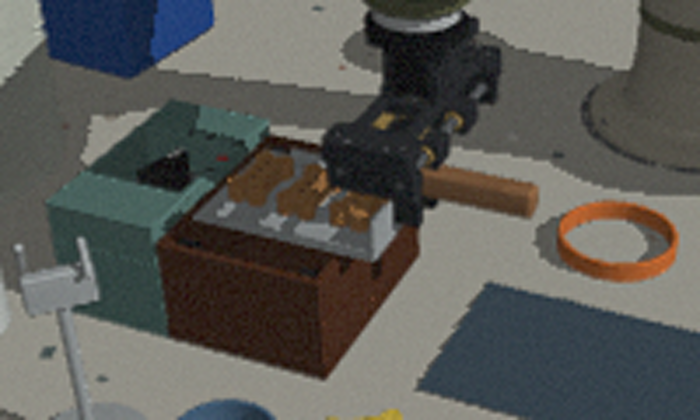

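View pics/d13z.png

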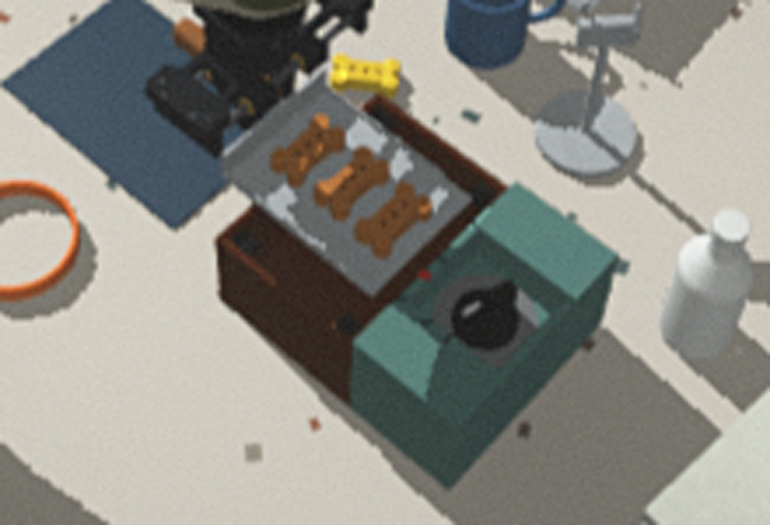

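```bash
python3 -m pendant '[[0,0,-3,0,0],[0,0.5,-6,0,0],[0,1,-9,0,0],[0,1,-11,0,0],[0,1,-12,0,0],[0,1,-12,0,0],[0,1,-12,0,0],[0,1,-12,0,0]]'; python3 -m pendant '[[0,0,-1,0,0],[0,0,-2,0,0],[0,0,-2,0,0],[0,0,-2,0,0],[0,0,-2,0,0],[0,0,-2,0,0],[0,0,-2,0,0],[0,0,-2,0,0]]';  python3 -c "
from h import *
st(); scoop('side','d14');
"
```

```text
time_s: 33.17
eef_pos: [0.4747, -0.0959, 0.1137]
eef_rot: [-2.118, -2.32, -0.0]
force: [1.2, 0.1, -2.9]
opening: 0.0194
time_s: 33.83
eef_pos: [0.4747, -0.098, 0.1138]
eef_rot: [2.118, 2.32, -0.0]
force: [0.4, -0.1, -3.8]
opening: 0.019
t 33.83 tcp [474.7 -98.  113.8] yaxis deg 5.2 zdir [ 0. -0. -1.] F [ 0.4 -0.1 -3.8] T [ 0.16 -0.07  0.04] open 19.0 q [-0.45  0.37  1.78 -0.    1.   -0.54]
blade pitch(down +) deg 0.3 n 1021 / 1038 u range 0.025154753819798148 0.1719526890945772 z@u [(0.02, np.float64(104.7)), (0.1, np.float64(104.3)), (0.18, np.float64(103.9))]
```

```bash
for i in 1 2 3; do python3 -m pendant '[[0,0,-1,0,0],[0,0,-1,0,0],[0,0,-1,0,0],[0,0,-1,0,0],[0,0,-1,0,0],[0,0,-1,0,0],[0,0,-1,0,0],[0,0,-1,0,0]]' | grep -E "pos|force"; python3 -c "
from cell import state; print(state()['torque'])"; done
```

```text
eef_pos: [0.4747, -0.099, 0.1138]
force: [0.8, 0.6, -3.5]
[ 0.14090289 -0.04806775  0.01712331]
eef_pos: [0.4747, -0.1, 0.1137]
force: [-0.8, 0.5, -3.0]
[ 0.13045341 -0.03616468  0.00759244]
eef_pos: [0.4745, -0.1005, 0.1136]
force: [-1.0, 5.8, -1.3]
[0.94402183 0.05099945 0.1332277 ]
```

```bash
python3 -m pendant '[[0,0,1.5,0,0],[0,0,1.5,-2,0],[0,0,1.5,-4,0],[0,0,1.5,-5,0],[0,0,1.5,-6,0],[0,0,1.5,-6,0],[0,0,1.5,-6,0],[0,0,1.5,-6,0]]' | grep -E "pos|force"; python3 -m pendant '[[0,0,0,-1,0],[0,0,0,-1,0],[0,0,0,-1,0],[0,0,0,-1,0],[0,0,0,-1,0],[0,0,0,-1,0],[0,0,0,-1,0],[0,0,0,-1,0]]' | grep -E "pos|force"; python3 -c "
from h import *
st(); scoop('side','d15'); scoop('scene','s15')
"
```

```text
eef_pos: [0.4747, -0.0996, 0.1078]
force: [-0.1, -0.1, -3.7]
eef_pos: [0.4747, -0.0995, 0.1068]
force: [-0.0, -1.0, -2.1]
t 37.27 tcp [474.7 -99.5 106.8] yaxis deg 5.2 zdir [ 0. -0. -1.] F [-0.  -1.  -2.1] T [-0.05 -0.09 -0.04] open 19.6 q [-0.45  0.38  1.78 -0.    0.98 -0.54]
blade pitch(down +) deg 0.0 n 918 / 927 u range 0.025040963402153567 0.16821174243690887 z@u [(0.02, np.float64(97.7)), (0.1, np.float64(97.6)), (0.18, np.float64(97.6))]
blade pitch(down +) deg -0.1 n 306 / 308 u range 0.026077119317489274 0.1718513482072786 z@u [(0.02, np.float64(97.1)), (0.1, np.float64(97.2)), (0.18, np.float64(97.3))]
```

```bash
python3 -m pendant '[[0,0,0,-1,0],[0,0,0,-1,0],[0,0,0,-1,0],[0,0,0,-1,0],[0,0,0,-1,0],[0,0,0,-1,0],[0,0,0,-1,0],[0,0,0,-1,0]]' | grep -E "pos|force"; python3 -m pendant '[[0.4,0,0,0,0],[0.4,0,0,0,0],[0.4,0,0,0,0],[0.4,0,0,0,0],[0.4,-1,8,0,0],[0.4,-3,28,6,0],[0.4,-5,48,14,0],[0.4,-5,48,14,0]]' | grep -E "pos|force"; python3 -c "
from h import *
st(); p=snapshot('side'); save(p,'d16'); p=snapshot('wrist'); save(p,'w16')
i=cv2.imread('pics/d16.png')[200:350,230:450]; cv2.imwrite('pics/d16z.png',cv2.resize(i,None,fx=3.5,fy=3.5,interpolation=cv2.INTER_CUBIC))
"
```

```text
eef_pos: [0.475, -0.0996, 0.1066]
force: [-1.5, 0.5, 7.1]
eef_pos: [0.4695, -0.0489, 0.1207]
force: [0.1, 0.1, 0.3]
t 38.8 tcp [469.5 -48.9 120.7] yaxis deg 5.3 zdir [ 0.001  0.    -1.   ] F [0.1 0.1 0.3] T [-0.06 -0.07  0.  ] open 35.1 q [-0.35  0.33  1.81  0.    1.   -0.45]
```

View pics/d16z.png

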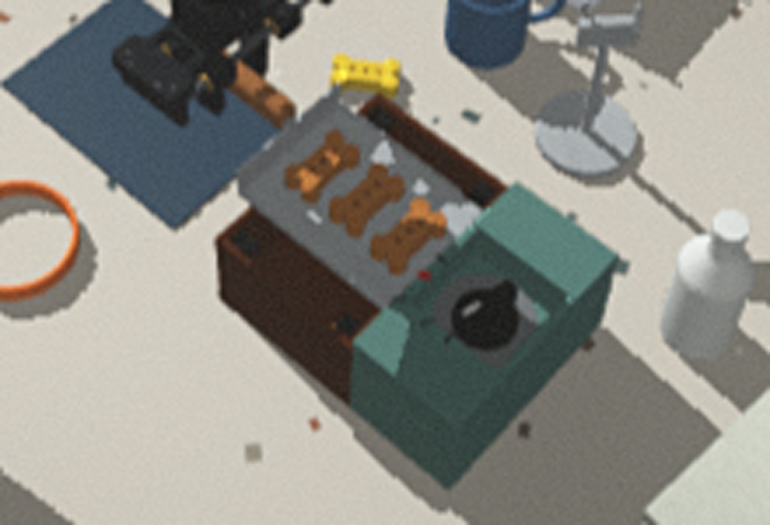

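View pics/w16.png

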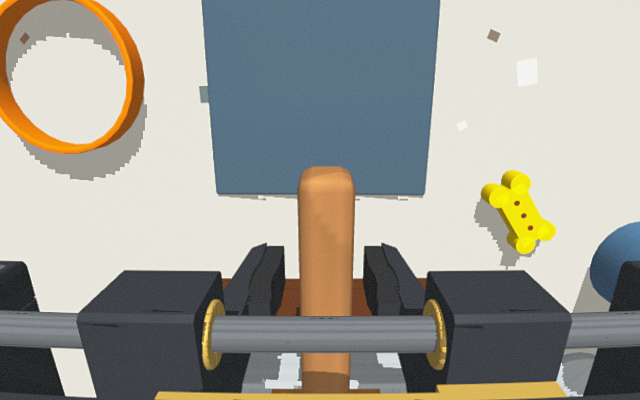

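```bash
python3 -m pendant '[[0,0,0,0,0],[0,0,0,0,0],[0,0,0,0,0],[0,0,0,0,0],[0,0,0,0,0],[0,0,0,0,0],[0,0,0,0,0],[0,0,0,0,0]]' | grep -vE "rot"; python3 -m pendant '[[0,0,0,4,0],[0,0,-1,8,0],[0,0,-2,12,0],[0,0,-3,16,0],[0,0,-4,20,0],[0,0,-5,24,0],[0,0,-7,28,0],[0,0,-8,32,0]]' | grep -E "pos|force"; python3 -c "
from h import *
st(); scoop('side','d17'); scoop('scene','s17')
i=cv2.imread('pics/d17.png')[200:350,230:450]; cv2.imwrite('pics/d17z.png',cv2.resize(i,None,fx=3.5,fy=3.5,interpolation=cv2.INTER_CUBIC))
"
```

```text
time_s: 39.57
eef_pos: [0.4696, -0.0515, 0.1196]
force: [0.8, 0.5, -0.6]
opening: 0.0196
eef_pos: [0.4697, -0.0598, 0.1522]
force: [-0.1, -0.3, -2.4]
t 40.23 tcp [469.7 -59.8 152.2] yaxis deg 5.2 zdir [ 0. -0. -1.] F [-0.1 -0.3 -2.4] T [ 0.16 -0.07  0.  ] open 19.7 q [-0.37  0.29  1.77 -0.    1.08 -0.47]
blade pitch(down +) deg 8.9 n 1048 / 1236 u range 0.052699399166435436 0.18485958857872817 z@u [(0.02, np.float64(127.0)), (0.1, np.float64(114.5)), (0.18, np.float64(102.0))]
blade pitch(down +) deg 9.7 n 228 / 340 u range 0.050014937612057365 0.1848918300027181 z@u [(0.02, np.float64(128.8)), (0.1, np.float64(115.1)), (0.18, np.float64(101.3))]
```

View pics/d17z.png

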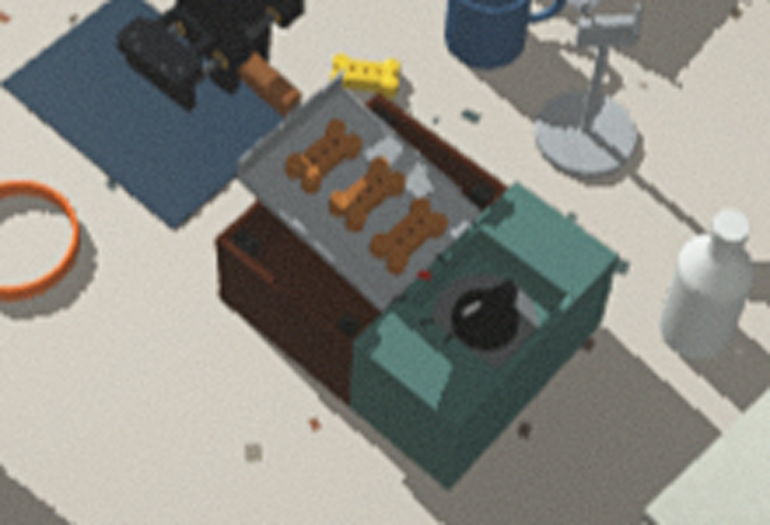

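```bash
python3 -m pendant '[[0,0,2,0,0],[0,0,4,0,0],[0,-1,7,0,0],[0,-1,10,0,0],[0,-1,12,0,0],[0,-1,14,0,0],[0,-1,14,0,0],[0,-1,14,0,0]]' | grep -E "pos|force";python3 -c "
from h import *
st(); scoop('side','d18'); scoop('scene','s18')
i=cv2.imread('pics/d18.png')[200:350,230:450]; cv2.imwrite('pics/d18z.png',cv2.resize(i,None,fx=3.5,fy=3.5,interpolation=cv2.INTER_CUBIC))
"
```

```text
eef_pos: [0.4689, -0.0454, 0.1521]
force: [-0.0, -0.1, 1.2]
t 41.1 tcp [468.9 -45.4 152.1] yaxis deg 5.2 zdir [ 0.001 -0.    -1.   ] F [-0.  -0.1  1.2] T [-0.11 -0.01 -0.02] open 19.4 q [-0.35  0.29  1.78  0.    1.08 -0.44]
no scoop
blade pitch(down +) deg 20.5 n 324 / 452 u range 0.04166340971026183 0.18446559547066785 z@u [(0.02, np.float64(123.3)), (0.1, np.float64(93.4)), (0.18, np.float64(63.5))]
```

View pics/d18z.png

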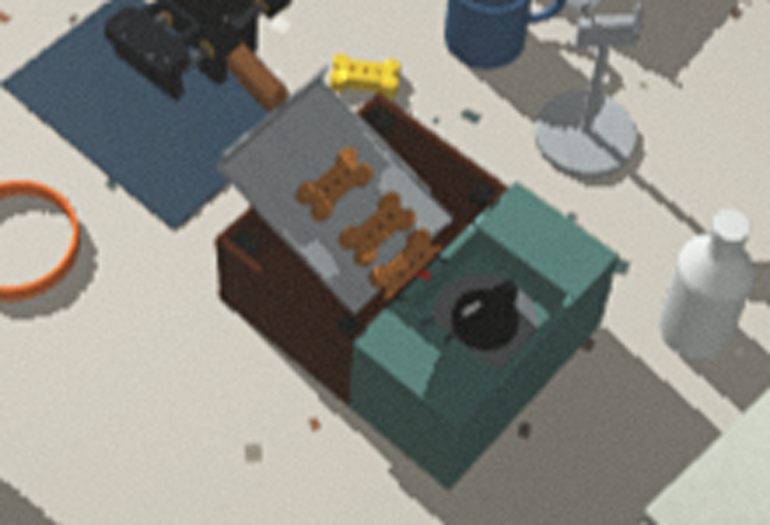

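```bash
python3 -m pendant '[[0,0,0,4,0],[0,0,0,8,0],[0,0,-1,12,0],[0,0,-2,16,0],[0,0,-4,20,0],[0,0,-6,25,0],[0,0,-8,29,0],[0,0,-8,29,0]]' | grep -E "pos|force";python3 -c "
from h import *
st(); p=snapshot('side');save(p,'d19'); scoop('scene','s19')
i=cv2.imread('pics/d19.png')[200:350,230:450]; cv2.imwrite('pics/d19z.png',cv2.resize(i,None,fx=3.5,fy=3.5,interpolation=cv2.INTER_CUBIC))
"
```

```text
eef_pos: [0.469, -0.0539, 0.1816]
force: [0.9, 0.4, -2.4]
t 41.97 tcp [469.  -53.9 181.6] yaxis deg 5.2 zdir [ 0.001 -0.    -1.   ] F [ 0.9  0.4 -2.4] T [ 0.16 -0.11  0.03] open 19.6 q [-0.36  0.25  1.74  0.    1.15 -0.45]
blade pitch(down +) deg 36.7 n 261 / 403 u range 0.027993456558212802 0.13991282243872183 z@u [(0.02, np.float64(144.1)), (0.1, np.float64(84.5)), (0.18, np.float64(24.9))]
```

View pics/d19z.png

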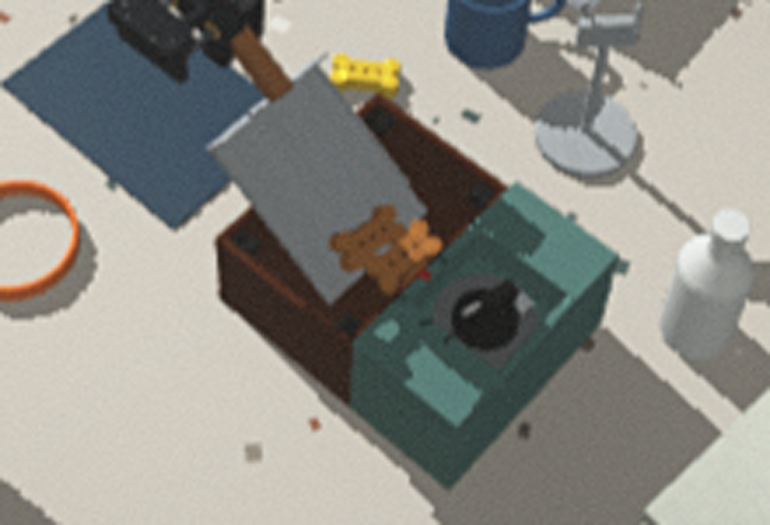

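```bash
python3 -m pendant '[[0,0,3,3,0],[0,0,6,6,0],[0,-1,10,9,0],[0,-1,14,12,0],[0,-2,18,15,0],[0,-2,22,18,0],[0,-2,25,20,0],[0,-2,25,20,0]]' | grep -E "pos|force";python3 -c "
from h import *
st(); p=snapshot('side');save(p,'d20'); scoop('scene','s20')
i=cv2.imread('pics/d20.png')[200:350,230:450]; cv2.imwrite('pics/d20z.png',cv2.resize(i,None,fx=3.5,fy=3.5,interpolation=cv2.INTER_CUBIC))
i=cv2.imread('pics/s20.png')[80:230,200:420]; cv2.imwrite('pics/s20z.png',cv2.resize(i,None,fx=3.5,fy=3.5,interpolation=cv2.INTER_CUBIC))
"
```

```text
eef_pos: [0.4668, -0.0279, 0.2013]
force: [0.7, 0.4, -1.5]
t 42.78 tcp [466.8 -27.9 201.3] yaxis deg 5.3 zdir [ 0.001 -0.    -1.   ] F [ 0.7  0.4 -1.5] T [ 0.11 -0.06  0.  ] open 19.6 q [-0.31  0.22  1.72  0.    1.2  -0.4 ]
blade pitch(down +) deg 35.0 n 363 / 543 u range 0.025791977260199113 0.16050567184243422 z@u [(0.02, np.float64(159.2)), (0.1, np.float64(103.3)), (0.18, np.float64(47.4))]
```

View pics/d20z.png

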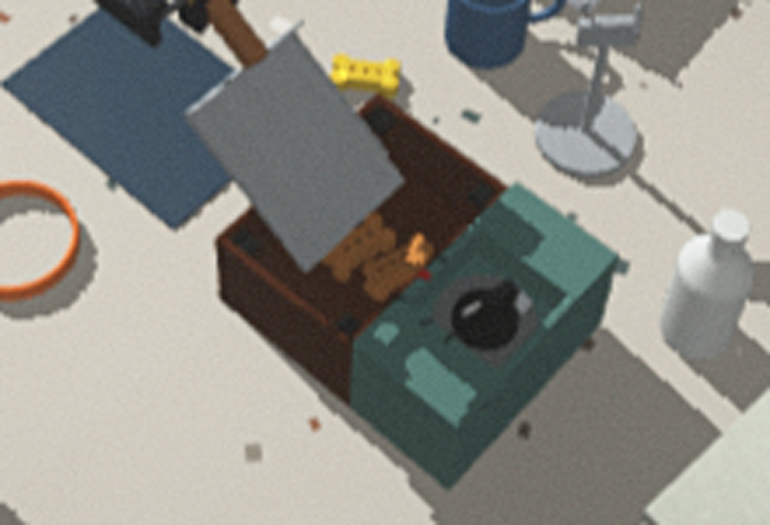

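View pics/s20z.png

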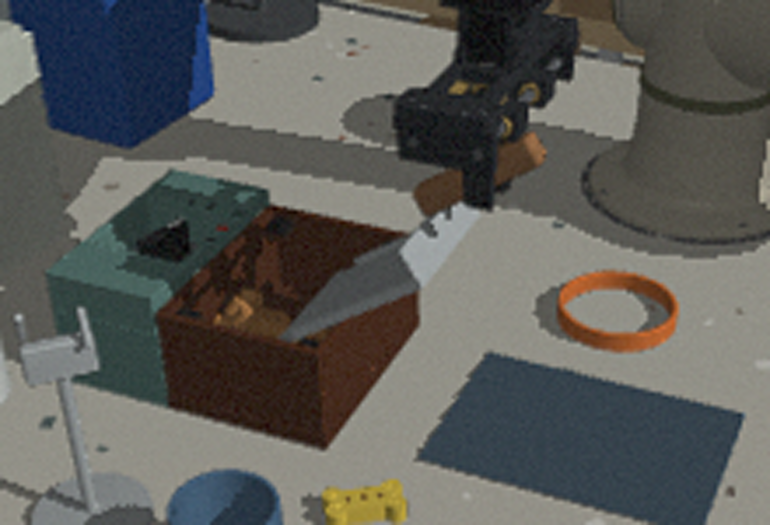

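```bash
python3 -m pendant '[[0,0,0,-2,0],[0,0,0,-4,0],[0,0,0,-6,0],[0,0,0,-6,0],[0,0,0,-6,0],[0,0,0,-6,0],[0,0,0,-6,0],[0,0,0,-6,0]]' | grep -E "pos|force";python3 -c "
from h import *
st(); scoop('scene','s21')
for n in ['side','scene']:
    p=snapshot(n);W=cloud(p)
    for r in masks_of(p,'biscuit1'):
        q=W[r['region']]; q=q[~np.isnan(q[:,0])]; print(n,round(r['score'],2),r['bbox'],np.round(np.median(q,0)*1000),np.round(np.percentile(q[:,2],[2,98])*1000), np.median(cv2.cvtColor(p['color'],cv2.COLOR_BGR2HSV)[r['region']],0))
"
```

```text
eef_pos: [0.4667, -0.0286, 0.1948]
force: [0.0, -0.7, -0.1]
t 43.6 tcp [466.7 -28.6 194.8] yaxis deg 5.2 zdir [ 0. -0. -1.] F [ 0.  -0.7 -0.1] T [-0.5  -0.12 -0.  ] open 19.4 q [-0.31  0.23  1.73 -0.    1.18 -0.4 ]
blade pitch(down +) deg 33.7 n 387 / 560 u range 0.027912617705905828 0.16456616760654164 z@u [(0.02, np.float64(154.5)), (0.1, np.float64(101.2)), (0.18, np.float64(47.9))]
side 0.63 [323.0, 261.9, 342.7, 279.7] [ 489. -192.   29.] [16. 36.] [ 13. 147. 101.]
side 0.47 [322.8, 214.4, 345.4, 224.8] [617. -52.  15.] [ 2. 21.] [ 24. 181. 221.]
scene 0.68 [396.5, 267.4, 422.4, 286.6] [676. 251.  14.] [-2. 17.] [ 89.  157.  113.5]
scene 0.67 [267.2, 164.9, 285.9, 177.6] [ 500. -223.   49.] [20. 63.] [ 15. 142.  81.]
scene 0.52 [271.4, 162.7, 270.6, 167.0] [ 469. -251.   45.] [43. 47.] [ 14.5 145.   85.5]
```

```bash
python3 -m pendant '[[0,0,5,15,0],[0,0,12,35,0],[0,0,18,55,0],[0,0,25,75,0],[0,0,30,95,0],[0,0,35,115,0],[0,0,40,130,0],[0,0,40,130,0]]' | grep -E "pos|force";python3 -c "
from h import *
st(); p=snapshot('side');save(p,'d22'); scoop('scene','s22')
i=cv2.imread('pics/d22.png')[180:350,200:460]; cv2.imwrite('pics/d22z.png',cv2.resize(i,None,fx=3,fy=3,interpolation=cv2.INTER_CUBIC))
i=cv2.imread('pics/s22.png')[30:230,200:460]; cv2.imwrite('pics/s22z.png',cv2.resize(i,None,fx=3,fy=3,interpolation=cv2.INTER_CUBIC))
"
```

```text
eef_pos: [0.4672, 0.0123, 0.3272]
force: [0.5, 0.8, -2.2]
t 44.57 tcp [467.2  12.3 327.2] yaxis deg 5.3 zdir [ 0.004  0.    -1.   ] F [ 0.5  0.8 -2.2] T [ 0.18 -0.09 -0.01] open 20.0 q [-0.23  0.13  1.5   0.    1.51 -0.32]
blade pitch(down +) deg 36.4 n 313 / 494 u range 0.026262614635195424 0.1559871944287068 z@u [(0.02, np.float64(285.6)), (0.1, np.float64(226.6)), (0.18, np.float64(167.6))]
```

View pics/d22z.png

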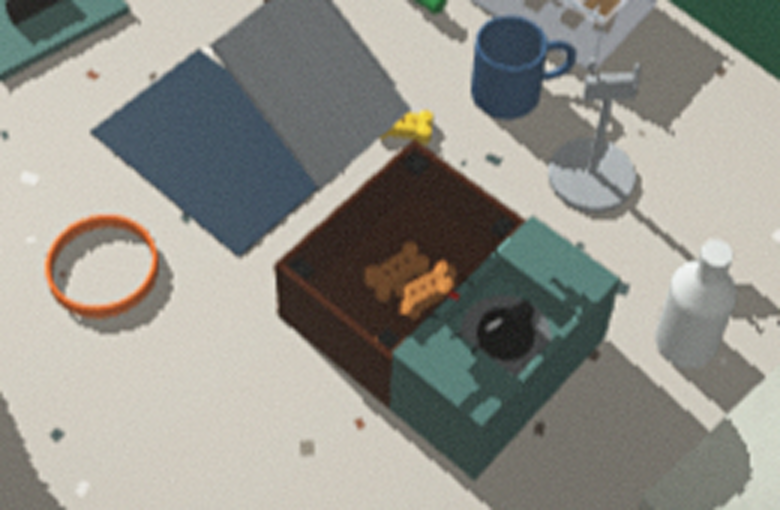

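View pics/s22z.png

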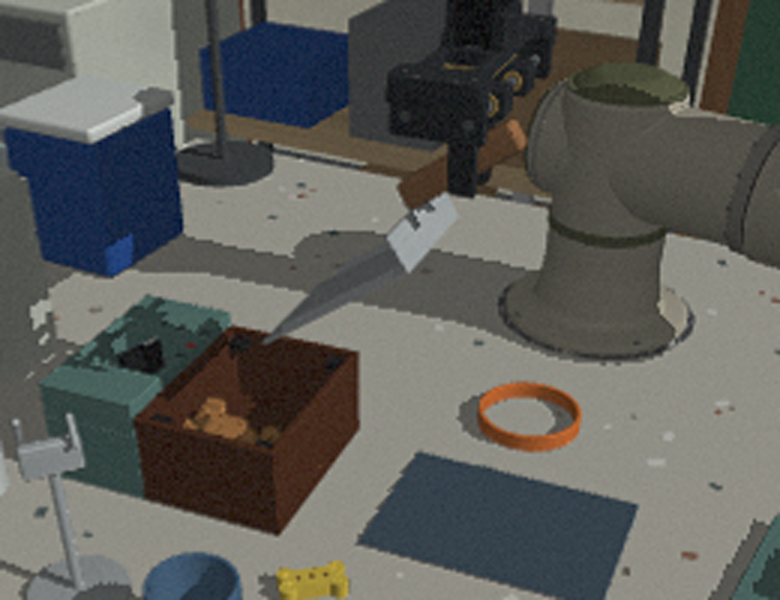

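```bash
python3 -c "
from h import *
for n,b in (('side',(240,310,290,370)),('scene',(140,200,240,310))):
    p=snapshot(n);W=cloud(p);hsv=cv2.cvtColor(p['color'],cv2.COLOR_BGR2HSV)
    z=W[...,2]; m=(W[...,0]>.38)&(W[...,0]<.59)&(W[...,1]>-.275)&(W[...,1]<-.12)&(z<.085)
    v=np.zeros(z.shape,np.uint8); v[m]=np.clip(z[m]*1000*2.9,0,255); c=cv2.applyColorMap(v,cv2.COLORMAP_JET); c[~m]=p['color'][~m]
    y0,y1,x0,x1=b; a=np.hstack([c[y0:y1,x0:x1],p['color'][y0:y1,x0:x1]]); cv2.imwrite('pics/h_%s.png'%n,cv2.resize(a,None,fx=5,fy=5,interpolation=cv2.INTER_NEAREST))
"
```

```text
(no output)
```

View pics/h_side.png

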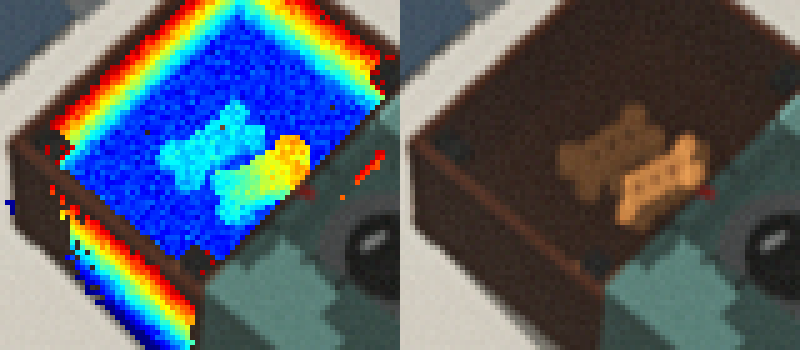

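View pics/h_scene.png

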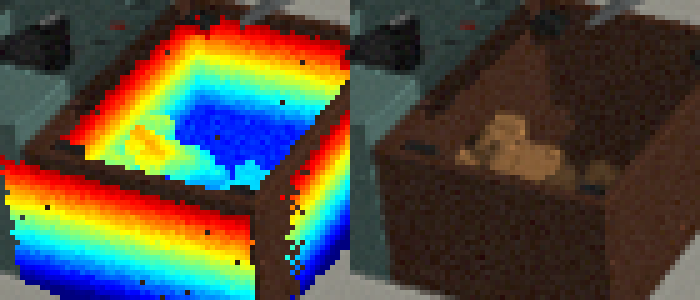

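```bash
python3 -m pendant '[[0,-3,20,-5,0],[0,-6,40,-20,0],[0,-10,60,-45,0],[0,-15,80,-75,0],[0,-15,86,-105,0],[0,-15,86,-135,0],[0,-15,86,-155,0],[0,-15,86,-160,0]]' | grep -E "pos|force"; python3 -m pendant '[[0,0,0,0,0],[0,0,0,0,0],[0,0,0,0,0],[0,0,0,0,0],[0,0,0,0,0],[0,0,0,0,0],[0,0,0,0,0],[0,0,0,0,0]]' | grep -E "pos|force";python3 -c "
from h import *
st(); scoop('scene','s23'); scoop('side','d23')
i=cv2.imread('pics/s23.png')[100:280,260:520]; cv2.imwrite('pics/s23z.png',cv2.resize(i,None,fx=3,fy=3,interpolation=cv2.INTER_CUBIC))
"
```

```text
eef_pos: [0.4496, 0.0975, 0.1611]
force: [0.0, -0.3, -2.6]
eef_pos: [0.4517, 0.0975, 0.1649]
force: [-0.5, 0.1, -3.1]
t 46.15 tcp [451.7  97.5 164.9] yaxis deg 5.2 zdir [ 0.  0. -1.] F [-0.5  0.1 -3.1] T [ 0.09 -0.09 -0.03] open 19.5 q [-0.04  0.25  1.78  0.    1.1  -0.13]
blade pitch(down +) deg 36.7 n 532 / 687 u range 0.025054970436207732 0.15406458050965677 z@u [(0.02, np.float64(120.9)), (0.1, np.float64(61.3)), (0.18, np.float64(1.7))]
blade pitch(down +) deg 36.0 n 1555 / 1785 u range 0.027382769048001628 0.1561484744480751 z@u [(0.02, np.float64(119.1)), (0.1, np.float64(61.1)), (0.18, np.float64(3.1))]
```

View pics/s23z.png

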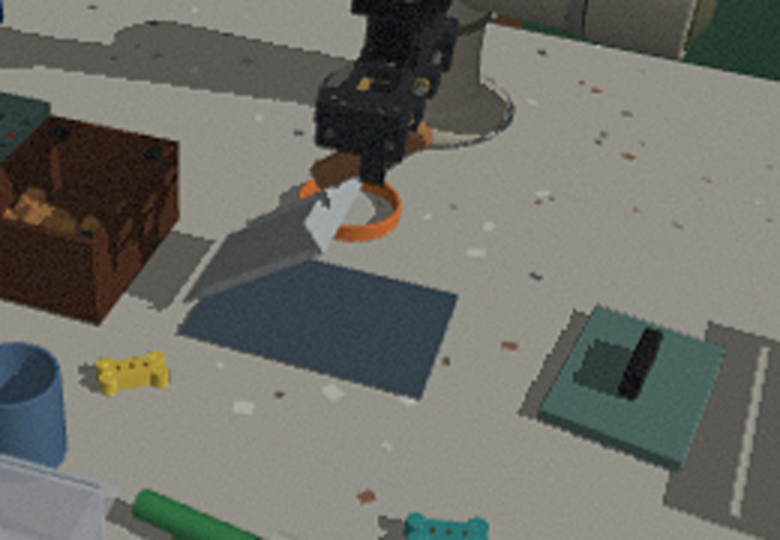

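```bash
python3 -m pendant '[[0,-1,10,-8,0],[0,-2,18,-16,0],[0,-3,32,-32,0],[0,-3,40,-43,0],[0,-4,47,-52,0],[0,-4,53,-61,0],[0,-5,58,-70,0],[0,-5,58,-70,0]]' | grep -E "pos|force"; python3 -c "
from h import *
st(); scoop('scene','s24'); scoop('side')
"
```

```text
eef_pos: [0.4458, 0.1563, 0.0931]
force: [0.1, 0.6, -1.0]
t 47.02 tcp [445.8 156.3  93.1] yaxis deg 5.3 zdir [-0.002 -0.    -1.   ] F [ 0.1  0.6 -1. ] T [-0.05 -0.16  0.1 ] open 19.8 q [ 0.09  0.38  1.83  0.    0.94 -0.  ]
blade pitch(down +) deg 17.9 n 883 / 981 u range 0.043607901167137995 0.18494018294977693 z@u [(0.02, np.float64(62.6)), (0.1, np.float64(36.9)), (0.18, np.float64(11.1))]
blade pitch(down +) deg 18.1 n 1455 / 1650 u range 0.0438316218192345 0.18499499313725998 z@u [(0.02, np.float64(63.7)), (0.1, np.float64(37.6)), (0.18, np.float64(11.5))]
```

```bash
python3 -m pendant '[[0,0,5,-10,0],[0,-1,9,-20,0],[0,-1,13,-30,0],[0,-1,16,-40,0],[0,-2,19,-50,0],[0,-2,21,-57,0],[0,-2,22,-62,0],[0,-2,22,-63,0]]' | grep -E "pos|force"; python3 -c "
from h import *
st(); scoop('scene','s25'); scoop('side')
"
```

```text
eef_pos: [0.4443, 0.1777, 0.0307]
force: [0.4, 0.8, 0.1]
t 47.88 tcp [444.3 177.7  30.7] yaxis deg 5.2 zdir [-0.001 -0.    -1.   ] F [0.4 0.8 0.1] T [-0.1  -0.15 -0.01] open 19.5 q [0.13 0.5  1.85 0.   0.79 0.04]
blade pitch(down +) deg 0.3 n 978 / 1038 u range 0.05660844207622279 0.1848047184928407 z@u [(0.02, np.float64(7.5)), (0.1, np.float64(7.0)), (0.18, np.float64(6.6))]
blade pitch(down +) deg 0.8 n 1112 / 1313 u range 0.05667411702746122 0.1849519971391614 z@u [(0.02, np.float64(9.5)), (0.1, np.float64(8.3)), (0.18, np.float64(7.1))]
```

Nearly flat; press 1 mm more, release, rise, and inspect.

```bash
python3 -m pendant '[[0,0,0,-1,0],[0,0,0,-1.5,0],[0,0,0,-1.5,0],[0.5,0,0,-1,0],[0.5,0,0,0,0],[0.5,0,0,0,0],[0.5,0,0,0,0],[0.5,0,0,0,0]]' | grep -E "pos|force|open"; python3 -m pendant '[[0.6,0,0,20,0],[0.6,0,0,45,0],[0.6,0,0,75,0],[0.6,0,0,105,0],[0.6,0,0,135,0],[0.6,0,0,150,0],[0.6,0,0,150,0],[0.6,0,0,150,0]]' | grep -E "pos|force|open"; python3 -c "
from h import *
st(); scoop('scene','s26'); p=snapshot('wrist'); save(p,'w26'); p=snapshot('side'); save(p,'d26')
p=snapshot('scene'); W=cloud(p)
def rep(n,P):
    P=P[~np.isnan(P[:,0])]; r=cv2.minAreaRect((P[:,:2]*1000).astype(np.float32)); print(n,len(P),'c',np.round(r[0],1),'size',np.round(r[1],1),'ang',round(r[2],1),'zmed',np.round(np.median(P[:,2])*1000,1))
m=masks_of(p,'scoop')[0]['region']; P=W[m]; hsv=cv2.cvtColor(p['color'],cv2.COLOR_BGR2HSV)[m]
rep('handle',P[P[:,2]>.05]); rep('steel',P[(P[:,2]<.02)&(P[:,2]>.003)&(hsv[:,1]<60)])
m=masks_of(p,'lid')[0]['region']; P=W[m]
rep('lidbar',P[(P[:,2]>.038)]); rep('lidplate',P[(P[:,2]>.010)&(P[:,2]<.018)])
"
```

```text
eef_pos: [0.4447, 0.1775, 0.0318]
force: [-0.2, -0.6, -0.1]
opening: 0.0437
eef_pos: [0.4447, 0.1775, 0.1818]
force: [0.0, 0.2, -1.3]
opening: 0.053
t 49.42 tcp [444.7 177.5 181.8] yaxis deg 5.2 zdir [ 0.001  0.    -1.   ] F [ 0.   0.2 -1.3] T [-0.07 -0.06  0.  ] open 53.0 q [ 0.13  0.27  1.72 -0.    1.16  0.04]
blade pitch(down +) deg -0.1 n 972 / 1031 u range 0.048430982259919514 0.1849283147386107 z@u [(0.02, np.float64(5.8)), (0.1, np.float64(6.0)), (0.18, np.float64(6.2))]
handle 271 c [448.4 173.1] size [ 22.9 108.4] ang 4.2 zmed 58.3
steel 1454 c [452.3  61.3] size [135.3 204.6] ang 4.2 zmed 6.2
lidbar 117 c [424.3 343.7] size [16.1 69.7] ang 85.2 zmed 42.5
lidplate 1770 c [425.5 343.6] size [118.5 169.1] ang 85.6 zmed 12.8
```

View pics/s26.png

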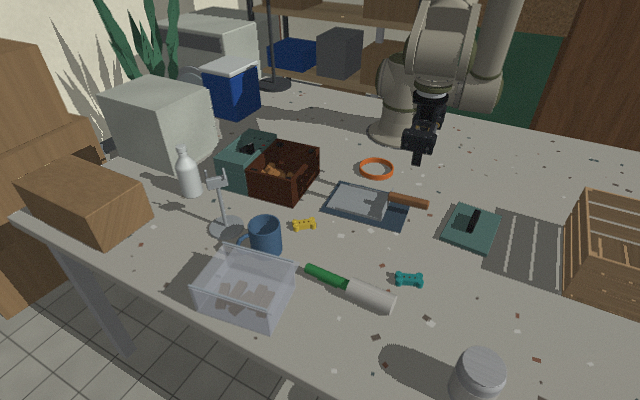

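View pics/d26.png

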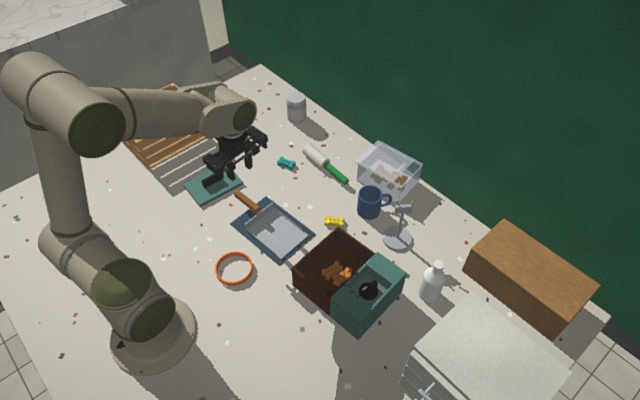

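```bash
python3 -m pendant '[[0.6,-3,25,0,0.12],[0.6,-6,50,-10,0.24],[0.6,-9,75,-20,0.36],[0.6,-12,100,-30,0.48],[0.6,-15,125,-40,0.6],[0.6,-18,150,-50,0.72],[0.6,-22,165,-60,0.84],[0.6,-22,165,-60,0.96]]' | grep -E "pos|force"; python3 -m pendant '[[0.6,0,0,0,0.12],[0.6,0,0,0,0.24],[0.6,0,0,0,0.36],[0.6,0,0,0,0.44],[0.6,0,0,0,0.44],[0.6,0,0,0,0.44],[0.6,0,0,0,0.44],[0.6,0,0,0,0.44]]' | grep -E "pos|force"; python3 -c "
from h import *
st(); p=snapshot('wrist'); save(p,'w27'); W=cloud(p)
m=(W[...,2]>.036)&(W[...,2]<.05)&(W[...,0]>.36)&(W[...,0]<.49)&(W[...,1]>.3)&(W[...,1]<.39)
P=W[m]; print(len(P), cv2.minAreaRect((P[:,:2]*1000).astype(np.float32)), np.median(P[:,2]))
m=(W[...,2]>.009)&(W[...,2]<.02)&(W[...,0]>.32)&(W[...,0]<.53)&(W[...,1]>.26)&(W[...,1]<.42)
P=W[m]; print(len(P), cv2.minAreaRect((P[:,:2]*1000).astype(np.float32)))
"
```

```text
eef_pos: [0.4209, 0.3444, 0.1194]
force: [-0.3, 0.6, -0.0]
eef_pos: [0.4227, 0.3425, 0.1216]
force: [1.7, -0.2, 0.6]
t 51.1 tcp [422.7 342.5 121.6] yaxis deg 85.3 zdir [-0. -0. -1.] F [ 1.7 -0.2  0.6] T [ 0.1  -0.11  0.02] open 52.7 q [ 0.47  0.47  1.59  0.    1.08 -1.02]
2453 ((422.97283935546875, 342.7178955078125), (15.853514671325684, 69.4992446899414), 85.71086120605469) 0.04354348697060115
30918 ((423.0372009277344, 342.84393310546875), (118.7187728881836, 168.2874298095703), 85.3923110961914)
```

View pics/w27.png

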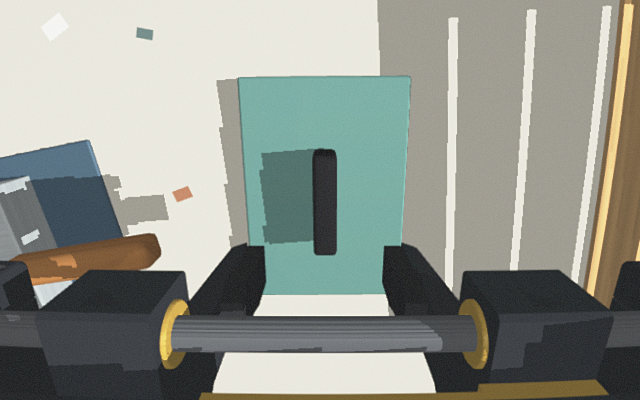

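```bash
python3 -m pendant '[[0.5,0,0,-35,0],[0.5,0,0,-70,0],[0.5,0,0,-95,0],[0.5,0,0,-104,0],[0.5,0,0,-104,0],[0,0,0,-104,0],[0,0,0,-104,0],[0,0,0,-104,0]]' | grep -E "pos|force|open"; python3 -m pendant '[[0,0,0,0,0],[0,0,0,0,0],[0,0,0,0,0],[0,0,0,0,0],[0,0,0,8,0],[0,0,0,25,0],[0,0,0,50,0],[0,0,0,80,0]]' | grep -E "pos|force|open"; python3 -m pendant '[[0,0,0,30,0],[0,0,0,60,0],[0,0,0,80,0],[0,0,0,80,0],[0,0,0,80,0],[0,0,0,80,0],[0,0,0,80,0],[0,0,0,80,0]]' | grep -E "pos|force|open"; python3 -c "
from h import *
st()
p=snapshot('scene'); save(p,'s28')"
```

```text
eef_pos: [0.4232, 0.3428, 0.0187]
force: [-0.0, 0.5, -0.2]
opening: 0.0266
eef_pos: [0.4217, 0.342, 0.0977]
force: [-0.1, -0.1, -2.0]
opening: 0.0159
eef_pos: [0.4222, 0.3422, 0.1763]
force: [0.1, -1.0, -1.6]
opening: 0.0155
t 53.15 tcp [422.2 342.2 176.3] yaxis deg 85.4 zdir [-0.002 -0.001 -1.   ] F [ 0.1 -1.  -1.6] T [ 0.   -0.1   0.04] open 15.5 q [ 0.47  0.41  1.53 -0.    1.2  -1.03]
```

View pics/s28.png

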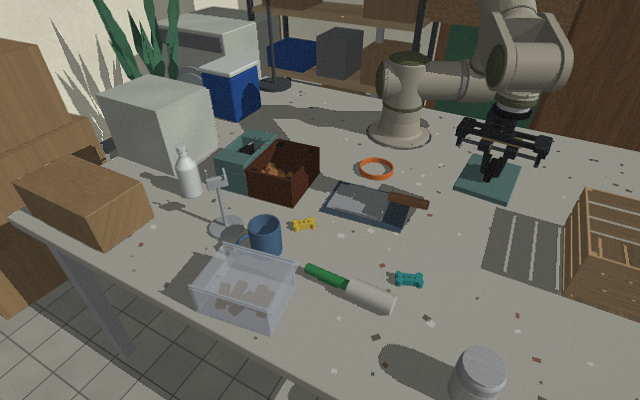

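```bash
python3 -m pendant '[[0,1,-10,0,0],[0,4,-35,0,0.02],[0,8,-68,0,0.05],[0,12,-102,0,0.08],[0,15,-136,0,0.1],[0,19,-170,0,0.13],[0,23,-204,0,0.15],[0,26,-235,0,0.171]]' | grep -E "pos|force|open"; python3 -m pendant '[[0,4,-35,0,0],[0,8,-70,0,0],[0,12,-105,0,0],[0,16,-140,0,0],[0,20,-175,0,0],[0,24,-210,0,0],[0,28,-240,0,0],[0,31,-265,0,0]]' | grep -E "pos|force|open"; python3 -m pendant '[[0,2,-20,0,0],[0,3,-35,-5,0],[0,3,-40,-15,0],[0,3,-40,-25,0],[0,3,-40,-28,0],[0,3,-40,-28,0],[0,3,-40,-28,0],[0,3,-40,-28,0]]' | grep -E "pos|force|open"; python3 -c "
from h import *
st()
p=snapshot('scene'); save(p,'s29')
q=snapshot('side'); save(q,'d29')
i=cv2.imread('pics/s29.png')[80:240,190:390]; cv2.imwrite('pics/s29z.png',cv2.resize(i,None,fx=4,fy=3.7,interpolation=cv2.INTER_CUBIC))
i=cv2.imread('pics/d29.png')[200:350,230:430]; cv2.imwrite('pics/d29z.png',cv2.resize(i,None,fx=4,fy=4,interpolation=cv2.INTER_CUBIC))
"
```

```text
eef_pos: [0.4484, 0.1051, 0.1776]
force: [1.2, -0.0, -1.8]
opening: 0.0157
eef_pos: [0.4791, -0.1602, 0.1775]
force: [1.2, 0.2, -1.8]
opening: 0.0162
eef_pos: [0.4829, -0.1969, 0.1501]
force: [-0.3, -1.1, -1.2]
opening: 0.0159
t 55.2 tcp [ 482.9 -196.9  150.1] yaxis deg 95.3 zdir [ 0. -0. -1.] F [-0.3 -1.1 -1.2] T [ 0.03 -0.09 -0.  ] open 15.9 q [-0.61  0.39  1.63  0.    1.12 -2.28]
```

View pics/s29z.png

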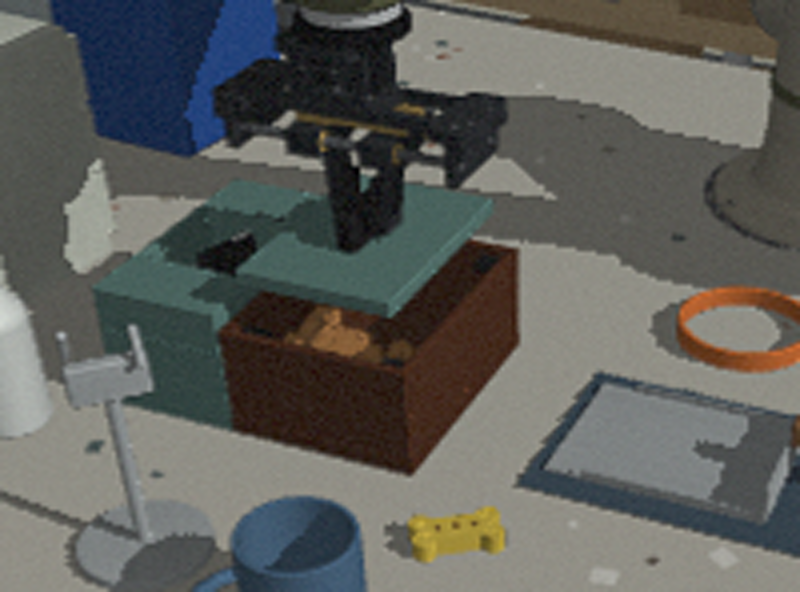

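View pics/d29z.png

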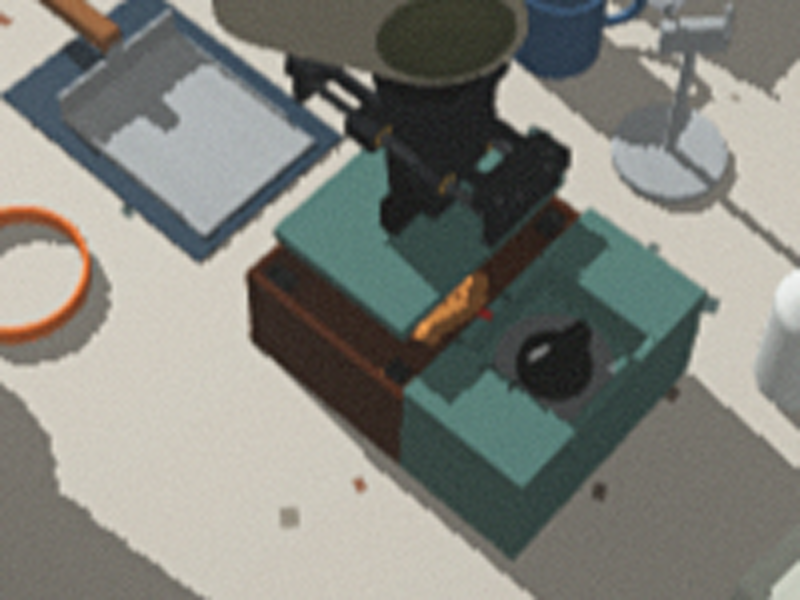

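```bash
cat > off.py <<'E'
from h import *
def line(P,axis):  # fit coordinate axis as fn of other in frame, robust
    o=1-axis; a=np.polyfit(P[:,o],P[:,axis],1)
    for _ in range(15):
        r=P[:,axis]-np.polyval(a,P[:,o]); k=abs(r-np.median(r))<max(.0015,1.5*np.median(abs(r)))
        a=np.polyfit(P[k,o],P[k,axis],1)
    return a,k.sum()
yaw=np.radians(5.3); Rz=np.array([[np.cos(yaw),np.sin(yaw)],[-np.sin(yaw),np.cos(yaw)]])
C=np.array([.483,-.197])
acc=[]
for i in range(3):
    p=snapshot('scene'); W=cloud(p); acc.append(W.reshape(-1,3))
W=np.vstack(acc); W=W[~np.isnan(W[:,0])]
L=(W[:,:2]-C)@Rz.T; z=W[:,2]
def face(sel,axis,n):
    P=L[sel]; a,k=line(P,axis); print(n,'at',round(a[1]*1000,1),'slope deg',round(np.degrees(a[0]),1),'n',k); return a[1]
k=(z>.02)&(z<.085)
px=face(k&(L[:,0]>.085)&(L[:,0]<.112)&(abs(L[:,1])<.065),0,'dish +x face (98)')
py=face(k&(L[:,1]>.06)&(L[:,1]<.085)&(abs(L[:,0])<.09),1,'dish +y face (73)')
s=state()['eef_pos'][2]; lo=s-.018
k=(z>lo+.002)&(z<lo+.011)
lx=face(k&(L[:,0]>.07)&(L[:,0]<.098)&(abs(L[:,1])<.055),0,'lid +x face (84)')
ly=face(k&(L[:,1]>.045)&(L[:,1]<.075)&(abs(L[:,0])<.075),1,'lid +y face (59)')
d=np.array([(px-.098)-(lx-.084),(py-.073)-(ly-.059)]); print('move needed feeder frame mm',d*1000,'world',d@Rz*1000)
E
python3 off.py
```

```text
dish +x face (98) at 96.6 slope deg -0.2 n 1708
dish +y face (73) at 72.3 slope deg 0.2 n 1414
lid +x face (84) at 84.5 slope deg 0.1 n 209
lid +y face (59) at 58.7 slope deg 0.1 n 198
move needed feeder frame mm [-1.93710287 -0.40264923] world [-1.89162823 -0.57985912]
```

```bash
python3 -m pendant '[[0,-2,-0.5,-5,0],[0,-2,-0.5,-15,0],[0,-2,-0.5,-25,0],[0,-2,-0.5,-33,0],[0,-2,-0.5,-38,0],[0,-2,-0.5,-41,0],[0,-2,-0.5,-42,0],[0,-2,-0.5,-42,0]]' | grep -E "pos|force|open"; python3 -m pendant '[[0,0,0,-2,0],[0,0,0,-3,0],[0,0,0,-4,0],[0,0,0,-5,0],[0,0,0,-6,0],[0,0,0,-7,0],[0,0,0,-7,0],[0,0,0,-7,0]]' | grep -E "pos|force|open"
```

```text
eef_pos: [0.4807, -0.198, 0.1076]
force: [0.7, -0.0, -2.2]
opening: 0.016
eef_pos: [0.4809, -0.1982, 0.1008]
force: [2.0, -0.5, 2.8]
opening: 0.0159
```

```bash
python3 -m pendant '[[0,0,0,-1,0],[0,0,0,-2,0],[0,0,0,-2,0],[0,0,0,-2,0],[0,0,0,-2,0],[0,0,0,-2,0],[0,0,0,-2,0],[0,0,0,-2,0]]' | grep -E "pos|force|open"; python3 -m pendant '[[0,0,0,-1,0],[0,0,0,-1.5,0],[0,0,0,-2,0],[0,0,0,-2,0],[0,0,0,-2,0],[0,0,0,-2,0],[0,0,0,-2,0],[0,0,0,-2,0]]' | grep -E "pos|force|open"; python3 -c "
from h import *
st()
p=snapshot('scene'); save(p,'s30')
q=snapshot('side'); save(q,'d30')
for p in (p,q):
  W=cloud(p); P=W.reshape(-1,3); C=np.array([.4836-.002,-.1975]); yaw=np.radians(5.3); Rz=np.array([[np.cos(yaw),np.sin(yaw)],[-np.sin(yaw),np.cos(yaw)]])
  L=(P[:,:2]-C)@Rz.T; z=P[:,2]
  for n,k in (('lid +x',(L[:,0]>.045)&(L[:,0]<.08)&(abs(L[:,1])<.05)),('lid -x',(L[:,0]<-.045)&(L[:,0]>-.08)&(abs(L[:,1])<.05)),('lid +y',(L[:,1]>.03)&(L[:,1]<.053)&(abs(L[:,0])<.075)),('lid-y',(L[:,1]<-.03)&(L[:,1]>-.053)&(abs(L[:,0])<.075)),('rim +x',(L[:,0]>.091)&(L[:,0]<.097)&(abs(L[:,1])<.06)),('rim +y',(L[:,1]>.067)&(L[:,1]<.072)&(abs(L[:,0])<.08))):
    k=k&(z>.08)&(z<.115); print(n,k.sum(),np.round(np.median(z[k])*1000,1) if k.sum() else None)
i=cv2.imread('pics/d30.png')[200:350,230:430]; cv2.imwrite('pics/d30z.png',cv2.resize(i,None,fx=4,fy=4,interpolation=cv2.INTER_CUBIC))
"
```

```text
eef_pos: [0.4809, -0.1982, 0.0993]
force: [0.1, -0.4, 8.6]
opening: 0.016
eef_pos: [0.481, -0.1982, 0.0992]
force: [-7.8, 3.7, 27.9]
opening: 0.0159
t 58.12 tcp [ 481.  -198.2   99.2] yaxis deg 95.2 zdir [ 0.001 -0.001 -1.   ] F [-7.8  3.7 27.9] T [ 0.84  1.04 -0.  ] open 15.9 q [-0.62  0.46  1.69 -0.    1.   -2.28]
lid +x 250 94.0
lid -x 113 94.2
lid +y 222 94.1
lid-y 148 94.2
rim +x 81 93.1
rim +y 80 93.6
lid +x 19 95.0
lid -x 408 94.8
lid +y 203 94.6
lid-y 230 94.4
rim +x 20 94.5
rim +y 46 94.1
```

View pics/d30z.png

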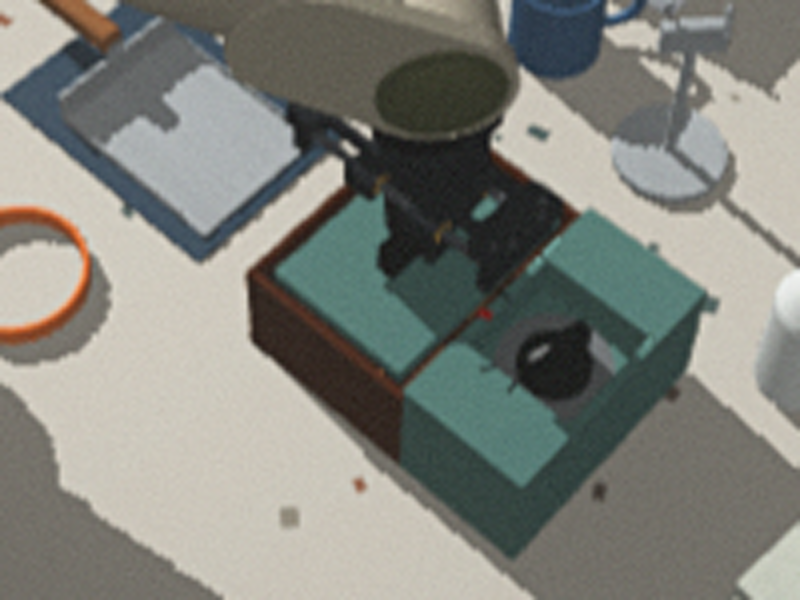

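```bash
python3 -m pendant '[[0,0,0,1,0],[0,0,0,2.5,0],[0.4,0,0,2.5,0],[0.4,0,0,2.5,0],[0.4,0,0,2.5,0],[0.4,0,0,2.5,0],[0.4,0,0,2.5,0],[0.4,0,0,2.5,0]]' | grep -E "pos|force|open"; python3 -m pendant '[[0.4,0,0,20,0],[0.4,0,0,50,0],[0.4,0,0,85,0],[0.4,0,0,120,0],[0.4,0,0,130,0],[0.4,0,0,130,0],[0.4,0,0,130,0],[0.4,0,0,130,0]]' | grep -E "pos|force|open"; python3 -c "
from h import *
st()
p=snapshot('wrist'); save(p,'w31')
p=snapshot('scene'); save(p,'s31')
q=snapshot('side'); save(q,'d31')
for p in (p,q):
  W=cloud(p); P=W.reshape(-1,3); C=np.array([.4836-.002,-.1975]); yaw=np.radians(5.3); Rz=np.array([[np.cos(yaw),np.sin(yaw)],[-np.sin(yaw),np.cos(yaw)]])
  L=(P[:,:2]-C)@Rz.T; z=P[:,2]
  for n,k in (('lid +x',(L[:,0]>.045)&(L[:,0]<.08)&(abs(L[:,1])<.05)),('lid -x',(L[:,0]<-.045)&(L[:,0]>-.08)&(abs(L[:,1])<.05)),('lid +y',(L[:,1]>.03)&(L[:,1]<.053)&(abs(L[:,0])<.075)),('lid-y',(L[:,1]<-.03)&(L[:,1]>-.053)&(abs(L[:,0])<.075)),('rim +x',(L[:,0]>.091)&(L[:,0]<.097)&(abs(L[:,1])<.06)),('rim +y',(L[:,1]>.067)&(L[:,1]<.072)&(abs(L[:,0])<.08))):
    k=k&(z>.08)&(z<.115); print(n,k.sum(),np.round(np.median(z[k])*1000,1) if k.sum() else None)
i=cv2.imread('pics/d31.png')[200:350,230:430]; cv2.imwrite('pics/d31z.png',cv2.resize(i,None,fx=4,fy=4,interpolation=cv2.INTER_CUBIC))
"
```

```text
eef_pos: [0.4806, -0.1979, 0.0991]
force: [-0.2, -0.3, 0.5]
opening: 0.0355
eef_pos: [0.4801, -0.1976, 0.2273]
force: [1.2, -0.2, 0.1]
opening: 0.0353
t 59.55 tcp [ 480.1 -197.6  227.3] yaxis deg 95.2 zdir [-0.003  0.002 -1.   ] F [ 1.2 -0.2  0.1] T [ 0.13 -0.22 -0.02] open 35.3 q [-0.62  0.31  1.53  0.    1.3  -2.28]
lid +x 248 94.1
lid -x 151 94.2
lid +y 222 94.0
lid-y 199 94.3
rim +x 76 93.0
rim +y 67 93.9
lid +x 310 94.7
lid -x 409 94.5
lid +y 335 94.6
lid-y 398 94.5
rim +x 33 93.4
rim +y 93 93.8
```

View pics/d31z.png

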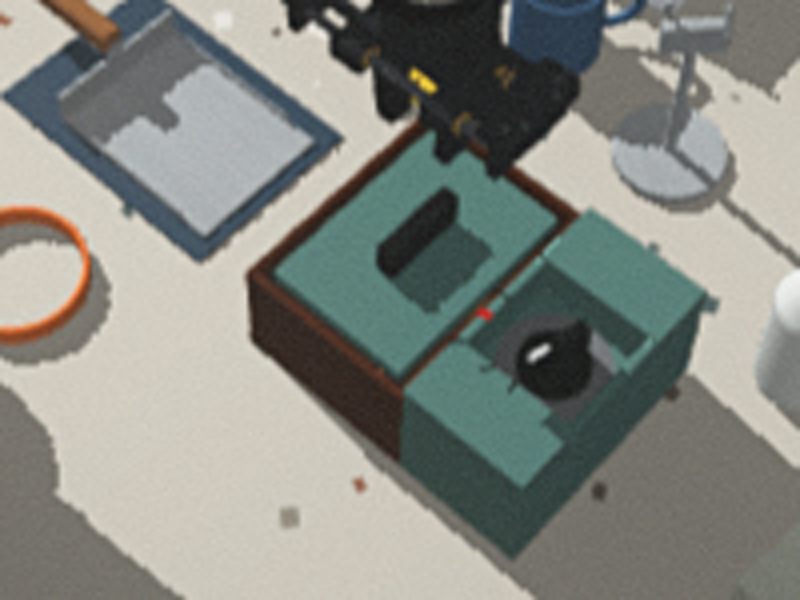

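View pics/w31.png

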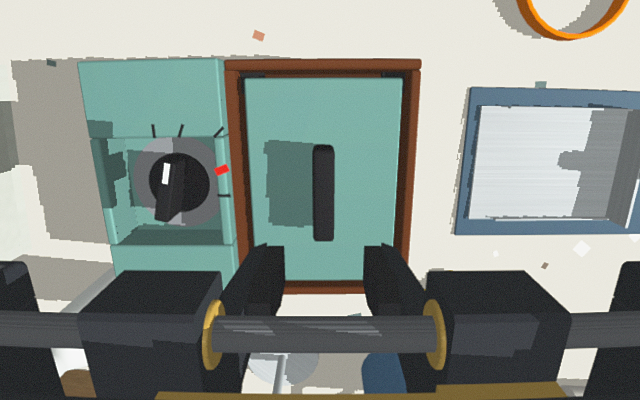

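```bash
python3 -c "
from h import *
for n in ('wrist','side'):
  p=snapshot(n); W=cloud(p); print(n)
  C=np.array([.4952,-.3197])
  m=(W[...,2]>.097)&(W[...,2]<.112)&(abs(W[...,0]-C[0])<.038)&(abs(W[...,1]-C[1])<.038)
  P=W[m]; r=cv2.minAreaRect((P[:,:2]*1000).astype(np.float32)); print(len(P),r,np.median(P[:,2]))
  b=p['color'].astype(int); w=m&(b.min(2)>140); Q=W[w]; print('white',len(Q), np.median(Q,0))
  m=(W[...,2]>.105)&(W[...,2]<.116)&(abs(W[...,0]-C[0])<.11)&(abs(W[...,1]-C[1])<.06)
  P=W[m]; r=cv2.minAreaRect((P[:,:2]*1000).astype(np.float32)); print('block',len(P),r)
  m=(W[...,2]>.068)&(W[...,2]<.08)&(abs(W[...,0]-C[0])<.06)&(abs(W[...,1]-C[1])<.06)
  P=W[m]; r=cv2.minAreaRect((P[:,:2]*1000).astype(np.float32)); print('well floor',len(P),r)
  red=(b[...,2]>150)&(b[...,1]<70)&(b[...,0]<70)&(W[...,2]>.06)&(W[...,2]<.12); print('red',np.median(W[red],0) if red.any() else None)
"
```

```text
wrist
1276 ((505.9148864746094, -313.85772705078125), (76.37397766113281, 36.157958984375), 25.550067901611328) 0.10635003377119928
white 122 [ 0.47671406 -0.31856337  0.10736566]
block 17888 ((485.3243103027344, -320.8165283203125), (181.64474487304688, 105.17769622802734), 4.734964370727539)
well floor 7093 ((488.1202087402344, -314.38134765625), (95.76020812988281, 105.29042053222656), 5.748312473297119)
red [ 0.46975418 -0.27558823  0.110665  ]
side
127 ((504.7827453613281, -315.0452880859375), (78.38423919677734, 35.24737548828125), 27.098861694335938) 0.10534587552907985
white 8 [ 0.47552026 -0.3183069   0.10657638]
block 1641 ((490.6858215332031, -321.5040283203125), (200.39427185058594, 104.6957015991211), 5.376965522766113)
well floor 595 ((490.9683532714844, -324.7291564941406), (119.71214294433594, 98.77294158935547), 5.0423712730407715)
red [ 0.46929281 -0.27467766  0.10717656]
```

```bash
python3 -c "
from h import *
p=snapshot('wrist'); W=cloud(p)
C=np.array([.493,-.3212])
m=(W[...,2]>.101)&(W[...,2]<.1095)&(np.hypot(W[...,0]-C[0],W[...,1]-C[1])<.033)
m=cv2.morphologyEx(m.astype(np.uint8),cv2.MORPH_OPEN,np.ones((3,3)))>0
P=W[m]; r=cv2.minAreaRect((P[:,:2]*1000).astype(np.float32)); print(len(P),r,np.mean(P,0))
mu=P[:,:2].mean(0); w,v=np.linalg.eigh(np.cov((P[:,:2]-mu).T)); print(np.degrees(np.arctan2(v[1,1],v[0,1])),np.sqrt(w*12))
v=p['color'].copy(); v[m]=(0,255,0); i=v[100:280,60:260]; cv2.imwrite('pics/w32z.png',cv2.resize(np.hstack([i,p['color'][100:280,60:260]]),None,fx=2,fy=2))
"
```

```text
1038 ((492.4676513671875, -320.9620361328125), (12.862944602966309, 49.70883560180664), 80.8807373046875) [ 0.49133325 -0.3198701   0.10627245]
171.01904930477573 [0.01267241 0.04976546]
```

View pics/w32z.png

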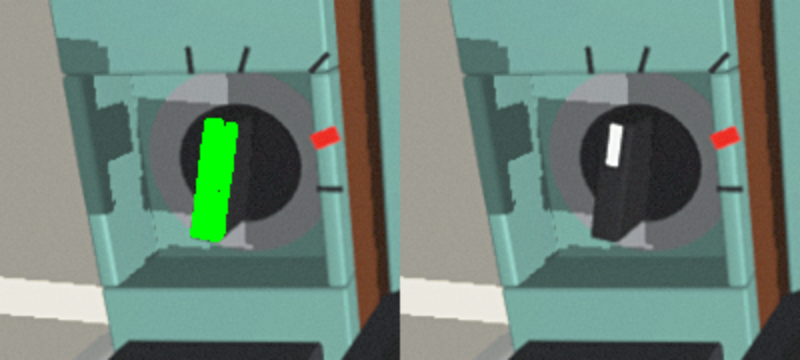

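```bash
python3 -m pendant '[[0.35,4,-35,0,-0.1],[0.35,8,-70,0,-0.2],[0.35,11,-105,0,-0.248],[0.35,12,-123,-15,-0.248],[0.35,12,-123,-45,-0.248],[0.35,12,-123,-75,-0.248],[0.35,12,-123,-85,-0.248],[0.35,12,-123,-85,-0.248]]' | grep -E "pos|force|open"; python3 -c "
from h import *
st(); p=snapshot('scene'); save(p,'s33'); p=snapshot('side'); save(p,'d33')
i=cv2.imread('pics/d33.png')[200:350,230:430]; cv2.imwrite('pics/d33z.png',cv2.resize(i,None,fx=4,fy=4,interpolation=cv2.INTER_CUBIC))
"
```

```text
eef_pos: [0.4918, -0.3202, 0.1418]
force: [0.1, 0.1, -0.3]
opening: 0.0306
t 60.52 tcp [ 491.8 -320.2  141.8] yaxis deg 81.0 zdir [-0.004  0.004 -1.   ] F [ 0.1  0.1 -0.3] T [ 0.11 -0.15 -0.01] open 30.6 q [-0.78  0.54  1.43  0.    1.18 -2.19]
```

View pics/d33z.png

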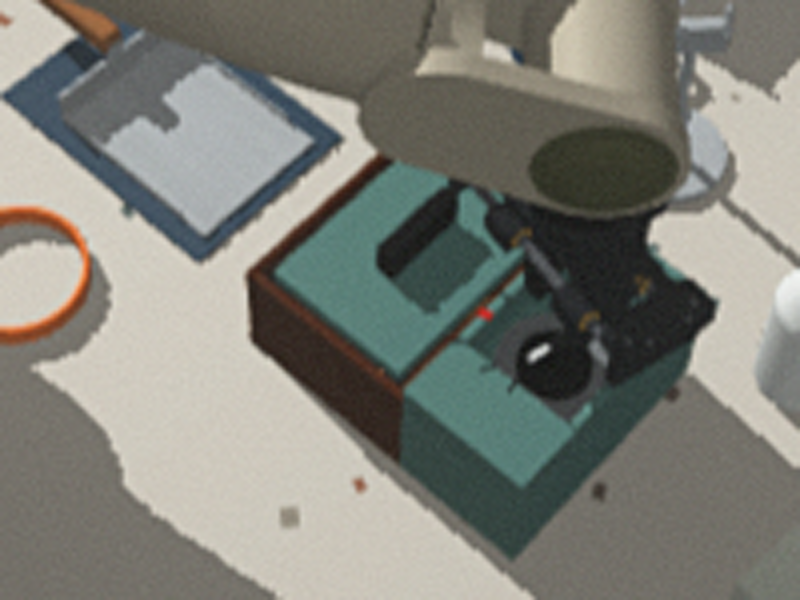

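```bash
python3 -m pendant '[[0.35,0.5,-0.5,-15,0],[0.35,0.5,-0.5,-30,0],[0.35,0.5,-0.5,-45,0],[0.35,0.5,-0.5,-54,0],[0.35,0.5,-0.5,-57,0],[0.35,0.5,-0.5,-57,0],[0.35,0.5,-0.5,-57,0],[0,0.5,-0.5,-57,0]]' | grep -E "pos|force|open"; python3 -m pendant '[[0,0,0,0,0],[0,0,0,0,0],[0,0,0,0,0],[0,0,0,0,0],[0,0,0,0,0],[0,0,0,0,0],[0,0,0,0,0],[0,0,0,0,0]]' | grep -E "pos|force|open"
```

```text
eef_pos: [0.4936, -0.3219, 0.0885]
force: [0.4, 0.4, 0.6]
opening: 0.0259
eef_pos: [0.4934, -0.3215, 0.0878]
force: [-0.7, 3.0, 5.3]
opening: 0.0119
```

Gripped the bar (11.9 mm). Turn clockwise 0.95 rad.

```bash
python3 -m pendant '[[0,0,0,0,-0.12],[0,0,0,0,-0.24],[0,0,0,0,-0.36],[0,0,0,0,-0.48],[0,0,0,0,-0.6],[0,0,0,0,-0.72],[0,0,0,0,-0.84],[0,0,0,0,-0.94]]' | grep -E "pos|force|open"; python3 -m pendant '[[0,0,0,0,-0.01],[0,0,0,0,-0.01],[0,0,0,0,-0.01],[0,0,0,0,-0.01],[0,0,0,0,-0.01],[0,0,0,0,-0.01],[0,0,0,0,-0.01],[0,0,0,0,-0.01]]' | grep -E "pos|force|open"; python3 -c "
from h import *
st()"
```

```text
eef_pos: [0.4929, -0.3222, 0.0878]
force: [-4.2, -1.0, 7.1]
opening: 0.0114
eef_pos: [0.4929, -0.3222, 0.0878]
force: [-3.5, -0.2, 4.8]
opening: 0.0118
t 63.28 tcp [ 492.9 -322.2   87.8] yaxis deg 26.6 zdir [-0.    -0.001 -1.   ] F [-3.5 -0.2  4.8] T [-0.16  0.46 -0.07] open 11.8 q [-0.78  0.6   1.48 -0.    1.06 -1.24]
```

```bash
python3 -m pendant '[[0.35,0,0,0,0],[0.35,0,0,0,0],[0.35,0,0,0,0],[0.35,0,0,0,0],[0.35,0,0,10,0],[0.35,0,0,30,0],[0.35,0,0,60,0],[0.35,0,0,90,0]]' | grep -E "pos|force|open"; python3 -m pendant '[[0.35,0,10,30,0],[0.35,0,35,60,0],[0.35,0,70,80,0],[0.35,0,105,80,0],[0.35,0,130,80,0],[0.35,0,130,80,0.1],[0.35,0,130,80,0.2],[0.35,0,130,80,0.3]]' | grep -E "pos|force|open"; python3 -c "
from h import *
st(); p=snapshot('wrist'); save(p,'w34'); q=snapshot('side'); save(q,'d34'); s=snapshot('scene'); save(s,'s34')
i=cv2.imread('pics/d34.png')[200:350,230:430]; cv2.imwrite('pics/d34z.png',cv2.resize(i,None,fx=4,fy=4,interpolation=cv2.INTER_CUBIC))
for p in (p,q):
  W=cloud(p); C=np.array([.493,-.3212])
  d=np.hypot(W[...,0]-C[0],W[...,1]-C[1])
  m=(W[...,2]>.101)&(W[...,2]<.1095)&(d<.031)
  m=cv2.morphologyEx(m.astype(np.uint8),cv2.MORPH_OPEN,np.ones((3,3)))>0
  P=W[m]; 
  if len(P)<10: print('few',len(P)); continue
  mu=P[:,:2].mean(0); w,v=np.linalg.eigh(np.cov((P[:,:2]-mu).T)); print('bar c',mu,'ang',np.degrees(np.arctan2(v[1,1],v[0,1]))%180,np.sqrt(w*12),len(P),'dial=',np.radians(185.2-np.degrees(np.arctan2(v[1,1],v[0,1]))%180))
"
```

```text
eef_pos: [0.4929, -0.3212, 0.1787]
force: [0.1, -0.6, 0.3]
opening: 0.031
eef_pos: [0.4932, -0.1909, 0.2582]
force: [-0.1, 0.1, -0.4]
opening: 0.0308
t 64.62 tcp [ 493.2 -190.9  258.2] yaxis deg 44.1 zdir [ 0.001 -0.001 -1.   ] F [-0.1  0.1 -0.4] T [ 0.01 -0.11 -0.01] open 30.8 q [-0.59  0.31  1.45 -0.    1.38 -1.36]
bar c [ 0.48602461 -0.30583429] ang 120.97388898707864 [0.01239248 0.02163712] 288 dial= 1.120957102926868
bar c [ 0.49074272 -0.32279301] ang 115.62215240887211 [0.01480641 0.04808077] 73 dial= 1.2143625269159868
```

View pics/d34z.png

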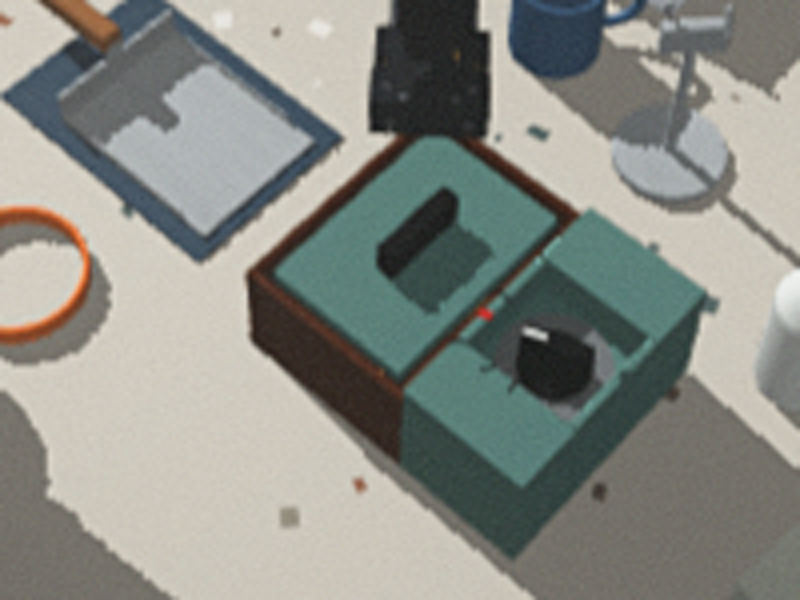

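View pics/w34.png

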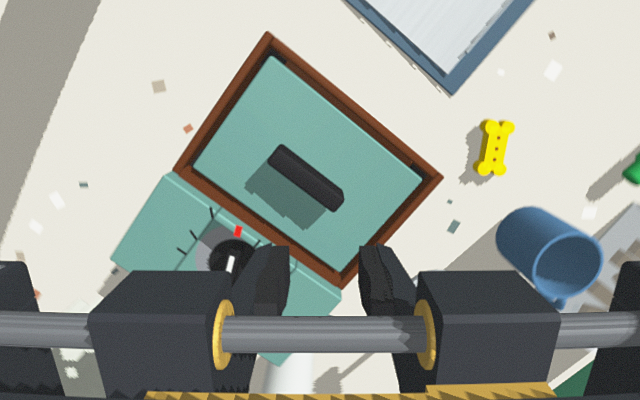

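```bash
python3 -m pendant '[[0.35,0,0,0,0.12],[0.35,0,0,0,0.24],[0.35,0,0,0,0.36],[0.35,-5,0,0,0.48],[0.35,-10,0,0,0.6],[0.35,-13,0,0,0.72],[0.35,-13,0,0,0.84],[0.35,-13,0,0,0.89]]' | grep -E "pos|force|open"; python3 -m pendant '[[0.35,0,0,0,0],[0.35,0,0,0,0],[0.35,0,0,0,0],[0.35,0,0,0,0],[0.35,0,0,0,0],[0.35,0,0,0,0],[0.35,0,0,0,0],[0.35,0,0,0,0]]' | grep -E "pos|force|open"; python3 -c "
from h import *
st(); p=snapshot('wrist'); save(p,'w35')
W=cloud(p); C=np.array([.493,-.3212])
d=np.hypot(W[...,0]-C[0],W[...,1]-C[1])
m=(W[...,2]>.101)&(W[...,2]<.1095)&(d<.031)
m=cv2.morphologyEx(m.astype(np.uint8),cv2.MORPH_OPEN,np.ones((3,3)))>0
P=W[m]; mu=P[:,:2].mean(0); w,v=np.linalg.eigh(np.cov((P[:,:2]-mu).T)); a=np.degrees(np.arctan2(v[1,1],v[0,1]))%180; print('bar c',mu,'ang',a,np.sqrt(w*12),len(P),'dial=',np.radians(185.2-a))
# feeder yaw, lid vs mouth from wrist
m=(W[...,2]>.105)&(W[...,2]<.116)&(W[...,1]<-.26)
z=W[...,2]
lid=(z>.088)&(z<.1)&(W[...,0]>.37)&(W[...,0]<.6)&(W[...,1]<-.115)&(W[...,1]>-.28)
hsv=cv2.cvtColor(p['color'],cv2.COLOR_BGR2HSV)
g=lid&(hsv[...,0]>60)&(hsv[...,0]<100); br=lid&((hsv[...,0]<20))&(hsv[...,1]>90)
for n,k in (('lid',g),('rim',br)):
    k=cv2.morphologyEx(k.astype(np.uint8),cv2.MORPH_OPEN,np.ones((3,3)))>0
    P=W[k]; print(n,len(P),cv2.minAreaRect((P[:,:2]*1000).astype(np.float32)),np.median(P[:,2]))
"
```

```text
eef_pos: [0.48, -0.1916, 0.2576]
force: [0.3, 0.4, -0.2]
opening: 0.0312
eef_pos: [0.4802, -0.1915, 0.2572]
force: [-0.8, 0.2, -0.1]
opening: 0.0309
t 66.1 tcp [ 480.2 -191.5  257.2] yaxis deg 94.7 zdir [-0. -0. -1.] F [-0.8  0.2 -0.1] T [ 0.08 -0.13 -0.01] open 30.9 q [-0.61  0.28  1.49 -0.    1.37 -2.26]
bar c [ 0.49190452 -0.31984899] ang 116.7185935340072 [0.01217613 0.05053604] 803 dial= 1.1952260192281083
lid 22014 ((475.9884033203125, -205.85350036621094), (179.5911102294922, 133.0078582763672), 5.073976993560791) 0.09477053757523149
rim 6003 ((481.020751953125, -198.22959899902344), (194.83958435058594, 145.7754669189453), 5.252411842346191) 0.09452522979730636
```

View pics/w35.png

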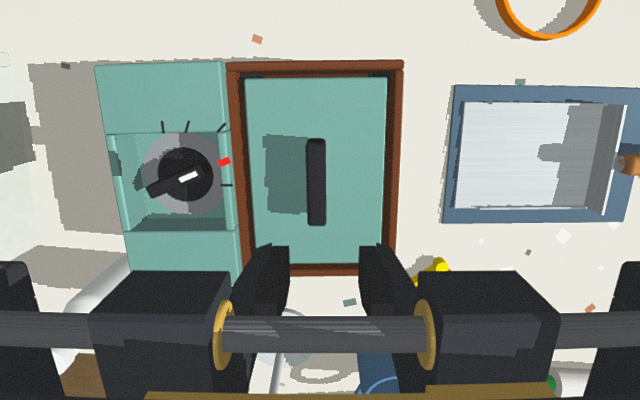

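```bash
python3 -c "
from h import *
print(job_done())"
```

```text
the job is handed in; nothing more can be done
None
```

I ran the whole sequence and handed the job in at about 66 s. The interface gave no verdict, so the results below rest on my own measurements.

**What I did**
- **Biscuits to the scoop:** I gathered the three brown biscuits onto the blade and left the yellow and turquoise look-alikes alone. My first grasp closed too late and missed; I repeated it.
- **Tipping:** The moves cannot tilt the tool, so the scoop had to turn within the fingers.
  - Gripped mid-handle, it sagged nose-down. I regripped with the fingers against its back wall, and it carried level.
  - I bridged it across the dish, regripped further back and lifted until the blade rested on the +y rim at about 0.6 rad. The biscuits slid in while I pressed down with about 2 N.
- **The rest:** I laid the scoop back on its mat, pressed the lid down to a hard stop, and turned the dial 0.95 rad clockwise.

**Last checks**
- **Scoop:** flat on the mat, blade centre about 22 mm along from the mat's centre and about 0 mm across.
- **Lid:** level and flush with the rim within about 1 mm in both fixed cameras, and within its 6 mm play in the mouth.
- **Dial:** 1.195 rad, against a target of 1.2.
- **Gripper:** open and clear of everything.
- **Bystanders:** they looked unmoved in the pictures, but I did not re-measure them.

**Not fully confirmed**
- **Third biscuit:** two were clearly visible in the dish. The third must be under the tilted upper one, since none was left on the blade or in view on the counter. The pile's top was at about 63 mm, below the 81 mm limit.
- **Rim contact:** the force reading showed the rim carrying the scoop's weight while tipped. I could not check contact or the judged limits directly.
- **Lid fit by colour:** the last colour-based outline of the lid picked up part of the green block, so I used the rim fit and the release position instead.

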